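Fit the coarse screen to the nut mill, mesh the cup and hold it down to grind

ROBOT

A 6-joint arm with a two-finger parallel gripper is mounted at the origin on a cart in front of the work surface, level with it; the furniture and walls round the work are solid. World frame = base frame: x ahead of the robot, y to its left, z up, the work surface at z = 0. Lengths are in m, angles in degrees, forces in N, time in s.
With the tool pointing down it reaches from about 0.35 to 0.875 m from the base axis. Payload 4.2 kg.
Tool frame: the origin (TCP) lies at the very end of the fingers, on their centre line; the grasp point (between the pads) lies 19 mm behind it; z points along the fingers, x is the direction in which the jaws open and shut, and the axes are right-handed (so a half turn about z gives the same grasp; the last joint's range is limited). The gripper opens to 87 mm and grips with 3 to 60 N. Pads are 19 mm wide; open, the fingers measure 117 mm over their backs; the gripper's body (75 mm by 190 mm) begins 51 mm behind the grasp point.
Start: joints at [-50.386, 22.042, 0.453, 0, -68.411, -14.817], TCP at [0.262, -0.567, 0.183] pointing down, gripper open.
Joint ranges: [-179.83, 179.83], [-69.29, 118.12], [-61.27, 80.66], [-181.25, 117.63], [-171.15, -9.14], [-177.46, 177.46]. Speed limits (degrees/s): [159.86, 159.86, 180, 180, 180, 180].

INTERFACE

Orientations are given as a 3x3 rotation matrix whose columns are the frame's x, y, z axes.
In Python, from station import sense, capture, finish_job gives the robot as it stands.
- The arm moves only by the shell command python3 -m crank 'ROWS' [OPENING]. ROWS is JSON, a list of rows, each a list of 4 numbers: the shift along the tool's x, y, z in m, then the turn about the tool's z in rad. A call has 1 to 5 rows; each row shifts and turns the commanded pose from where the row before left it, along the tool's axes as they then stand; what a row does not reach is not made up. A row lasts 1/12 s, in which the tool goes at most 41.7 mm and 7.16 degrees, less where a joint would pass 70% of its speed; a pose out of reach is approached as far as the arm can. A call with a gripper value outside its range is refused whole. OPENING is the finger opening in m, from 0 to 0.087, set as the call begins (- or left out, the last holds). The fingers move at their own pace and stop on an object; the grip force is fixed at half the most. Time passes only in rows, so rows that do not move let the fingers close. It gives the time, the measured TCP pose, the force and the opening at its end, in the units of the state.
- sense(): the state, without advancing time (a new reading comes with each control period).
- capture(name): name is "scene" or "side" or "wrist"; returns a dict with "pixels" (480x640x3 uint8, red, green, blue), "depth" (480x640 float32, m along the optical axis (not along the pixel's ray), 0 where there is no reading), "fx", "fy", "cx", "cy" (pixels), "world_from_camera" (4x4, takes a point from camera to world coordinates); the wrist camera has in their place "hand_eye" (4x4, takes a point from camera to tool coordinates, whose origin is the TCP and whose axes are the tool frame's). Camera axes: x right, y down, z forward; pixel columns grow to the right and rows downward; lengths in m; the calibration is good to about 2 mm. The wrist camera is an equidistant fisheye: a pixel r from the principal point sees the ray r / f radians off the axis. A picture is of the moment at which its call begins: read the wrist's pose just before it.
- finish_job(): hands the job in, once; it reports no verdict.
The state is a dict: "time_s": time; "joints": joint angles; "joint_velocities": joint speeds; "effort": joint torques, N m; "tcp_pos": TCP position; "ee_rot": TCP orientation; "wrist_force": force on the tool from outside, world axes, zero at the start; "moment": the same for the moment, N m; "gripper_width": opening from 0.0 (shut) to 1.0 (fully open).
Only numpy, scipy, OpenCV 4.12 (cv2) and the standard library are available. Lean on these libraries where they do the work, as an engineer would, in place of code of your own. Each camera call takes 0.05 s, during which the arm holds its last target.

TASK

Set the nut mill up for a coarse grind: slide the coarse screen (the paddle-shaped plate with the large holes) all the way home into the mill's slot and let go of it. Then, keeping it upright, put the mill's cup on the collar, turned so that its splines mesh and it slides home, and press it right down: the mill runs only while the cup is pressed, so finish while still gripping the cup and holding it down. Leave the other screen and the other things on the table where they are.

Things in the scene. Friction and masses are not known exactly. Their poses are not given: they have to be found in the camera images.
- mill: Low white nut mill, fixed, all mm. Origin on the table under its vertical drive axis; z up; a screen slides in along +x, from the open front (-x) to the motor housing (x 50 to 102, 80 high). Base x -75 to 100, y +-65, 40 high; a deck, top at z 62, covers x -50 to 60. A screen is home when its origin is over the mill's origin, its underside on the slideway at z 40.
- slot_mouth (a point): Middle of the slot's front edge on the slideway: mill (-50, 0, 40), mill axes. The slot under the deck is 95 wide, 7 high (z 40 to 47; the roof flares up to 52 at the mouth); back stop at mill x 44; a drive column 22 thick stands on the axis. In front, mill x -75 to -50, the slideway is open above, between guides 6 high, 95 apart at the mouth and 101 at the front.
- collar_rim (a point): Centre of the top of the mill's aluminium collar, on the drive axis, 92 above the table; mill axes. Collar: outside 94, bore 68 in diameter, from z 62 to 92, with six grooves 13 wide and reaching 40 from the axis, open at the top and as deep as the collar; one points to mill +x, the others every 60 degrees.
- coupling (a joint): Sprung drive coupling, diameter 19, in the middle of the collar; also the run switch. 0 when up (its top 68.5 mm above the table); 0.0065 (m) when the seated cup is pressed right down and its flange meets the rim. It takes 4 N to start it and 10.5 N at the bottom, so the cup's own weight does not move it.
- cup: The mill's closed steel cup with white cap, 106 tall, about 220 g, upright. Origin: centre of its underside; z up its axis. 58 in diameter up to 4, then 64 up to 30. Six splines, 10 to 30 above the underside, 9.5 wide, lower ends rounded, reaching 38.5 from the axis; one points to cup +x, the others every 60 degrees. Flange from 30 to 35: 74 across, 88 over the lobes above the splines.
- cup_grip (a point): On the cup's axis, 70 above its underside: height to grip its plain round wall, 54 in diameter, 36 to 104 above the underside. In the collar the unmeshed splines rest on the rim with the underside 82 above the table; once meshed the cup slides freely until the underside meets the coupling at 68.5, and is pressed right down at 62.
- coarse_screen: Paddle-shaped steel plate with large holes (10.5 mm), 4 thick, 90 g, lying flat, tab up. Origin at the underside, centre of the wide part (92 wide along y, x -42 to 42); z up. Its leading edge (+x) has a U notch, 34 wide, back to x -17, which passes round the drive column. A neck 40 wide leads back to the upright handle tab at x -100.
- coarse_tab (a point): Middle of the coarse screen's handle tab: (-100, 0, 30) of the screen, same axes. The tab is 5 thick along x, 40 wide along y, and stands up to 40 above the plate's underside.
- fine_screen: The other screen, the same in every size but with many small holes (4 mm). To be left alone.
- dough_scraper: Green plastic dough scraper, 95 x 110 x 8, lying on the table, bystander. Origin at the underside.
- pastry_brush: Pastry brush with wooden handle, 214 x 36 x 16, lying, bystander. Origin at the underside.
- shaker: Spice shaker with black cap, 45 diameter, 105 tall, bystander. Origin at the underside.
- ring_cutter: Steel ring cutter, 70 diameter, 34 tall, bystander. Origin at the underside.
- bun_half: Cut bun half with cream, 90 diameter, 40 tall, bystander. Origin at the underside.

How it is judged (in metres and radians):
On the way, in this order (a step that is already met when the one before it is completed fails the run):
1. the coarse screen is fully home in the mill's slot and let go (x of coarse_screen in the frame of mill between -0.005 and 0.005 m and y of coarse_screen in the frame of mill between -0.004 and 0.004 m and z of coarse_screen in the frame of mill between 0.036 and 0.045 m and angle between the x axis of coarse_screen and the x axis of mill, either way round below 0.08 rad and contact force between the fingers and coarse_screen below 0.5 N), for 0.2 s.
2. the cup's splines are meshed in the collar (z of cup in the frame of mill below 0.076 m and horizontal distance between cup and mill below 0.005 m and angle between cup's own z axis and vertical below 0.08 rad), for 0.1 s.
At the end, for the whole second after the job is handed in: The coarse screen lies in the slot, within 6 mm of home along and 5 mm across it; the cup is meshed in the collar, centred within 5 mm, upright within 0.08 rad, its underside under 65.5 mm above the table; the coupling is pressed in by over 4 mm and the fingers still grip the cup (x of coarse_screen in the frame of mill between -0.006 and 0.006 m and y of coarse_screen in the frame of mill between -0.005 and 0.005 m and z of coarse_screen in the frame of mill between 0.036 and 0.045 m and z of cup in the frame of mill below 0.0655 m and horizontal distance between cup and mill below 0.005 m and angle between cup's own z axis and vertical below 0.08 rad and value of joint coupling above 0.004 m and contact force between the fingers and cup above 3 N); the arm keeps its last pose, push and grip.
It fails at once if the cup is tipped (more than about 35 degrees) (angle between cup's own z axis and vertical above 0.6 rad).
It fails at once if the fine screen is moved by more than 50 mm (distance of fine_screen from where it was at the start of the episode above 0.05 m).
It fails at once if a bystander is moved by more than 50 mm (distance of any of dough_scraper, pastry_brush, shaker, ring_cutter, bun_half from where it was at the start of the episode above 0.05 m).
It also fails if it takes over 64 s, if anything falls off the work surface, if the arm or the gripper's body presses on something with over 40 N, if the wrist force passes 120 N, or if a joint passes its speed limit or range.

## Working session

There is one attempt and no reset: what is moved stays moved. The work goes in short steps, Python scripts to look and compute and a shell command to move; the robot and the scene stay as the last step left them, time stands still between calls to the robot, and variables do not carry over. Pictures are saved under pics/ and viewed, and the job is handed in when it is done.

```bash
ls; mkdir -p pics; cat > h.py <<'E'
from station import sense, capture
import numpy as np, cv2
def snap(n,f):
    s=sense(); c=capture(n); cv2.imwrite('pics/'+f+'.png',cv2.cvtColor(c['pixels'],cv2.COLOR_RGB2BGR)); 
    c['tcp']=np.array(s['tcp_pos']); c['R']=np.array(s['ee_rot']); np.save('/tmp/'+f+'.npy',c,allow_pickle=True); return c
def load(f): return np.load('/tmp/'+f+'.npy',allow_pickle=True).item()
def pt(c,u,v):
    z=c['depth'][int(round(v)),int(round(u))]
    p=np.array([(u-c['cx'])/c['fx']*z,(v-c['cy'])/c['fy']*z,z,1]); return (c['world_from_camera']@p)[:3]
def cloud(c):
    v,u=np.mgrid[0:480,0:640]; z=c['depth']
    p=np.stack([(u-c['cx'])/c['fx']*z,(v-c['cy'])/c['fy']*z,z,np.ones_like(z)],-1); return (p@c['world_from_camera'].T)[...,:3]
def ray(c,u,v,h):
    T=c['world_from_camera']; d=T[:3,:3]@np.array([(u-c['cx'])/c['fx'],(v-c['cy'])/c['fy'],1]); o=T[:3,3]
    return o+d*(h-o[2])/d[2]
def wray(c,u,v,h):
    x=(u-c['cx'])/c['fx'];y=(v-c['cy'])/c['fy'];r=np.hypot(x,y);k=np.sin(r)/r if r>1e-9 else 1
    d=np.array([x*k,y*k,np.cos(r)]);H=c['hand_eye']
    d=c['R']@H[:3,:3]@d;o=c['tcp']+c['R']@H[:3,3]
    return o+d*(h-o[2])/d[2]
E
python3 - <<'E'
from h import *
print(sense())
for n in('scene','side','wrist'):
    c=snap(n,n+'0'); print(n,c['fx'],c['fy'],c['cx'],c['cy'],c.get('world_from_camera',c.get('hand_eye')).round(3).tolist())
E
```

```text
pics
{'time_s': 0.0, 'joints': array([-5.03887408e+01,  2.20908137e+01,  3.77702287e-01, -2.84356804e-02,
       -6.84124007e+01, -1.48172589e+01]), 'joint_velocities': array([ 0.01862646, -0.02908048, -0.08275747,  0.0861334 , -0.01239421,
       -0.0414263 ]), 'effort': array([ 5.19967107e-04, -3.90664709e+01,  1.87410539e+01,  4.22009736e+00,
        1.09809585e-02, -1.72517030e-04]), 'tcp_pos': array([ 0.26181156, -0.56673609,  0.18234642]), 'ee_rot': array([[-4.19189626e-01,  9.07898107e-01, -1.04112239e-03],
       [ 9.07895951e-01,  4.19190904e-01,  1.98180838e-03],
       [ 2.23570911e-03, -1.14477287e-04, -9.99997494e-01]]), 'wrist_force': array([-0.75253766, -0.08380952,  0.56254349]), 'moment': array([-0.00157527,  0.02090684,  0.03063154]), 'gripper_width': 1.0013571887864745}
scene 567.0042430635662 567.0042430635662 317.23985077322124 236.6303411951444 [[-0.887, -0.217, 0.407, 0.128], [-0.461, 0.394, -0.795, 0.878], [0.012, -0.893, -0.45, 0.618], [0.0, 0.0, 0.0, 1.0]]
side 472.65210543159026 472.65210543159026 316.3008134222988 241.6147601686558 [[-0.998, -0.048, 0.047, 0.546], [-0.063, 0.446, -0.893, 1.027], [0.022, -0.894, -0.448, 0.634], [0.0, 0.0, 0.0, 1.0]]
wrist 371.64829954431775 371.64829954431775 316.51675814040374 242.15530797373495 [[1.0, 0.001, 0.0, 0.001], [-0.001, 0.965, 0.261, -0.072], [-0.0, -0.261, 0.965, -0.202], [0.0, 0.0, 0.0, 1.0]]
```

View pics/scene0.png

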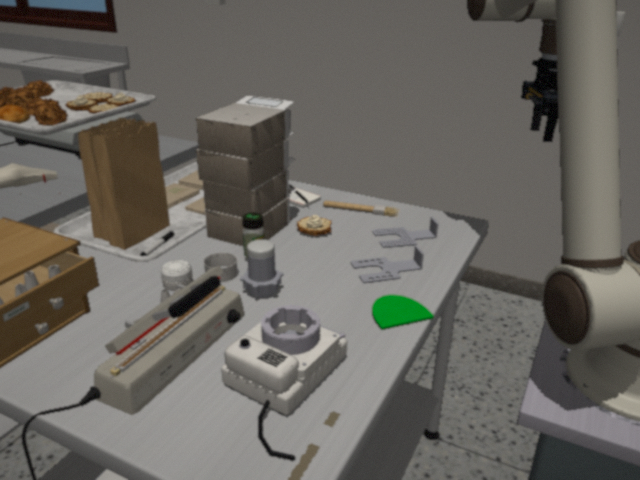

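View pics/side0.png

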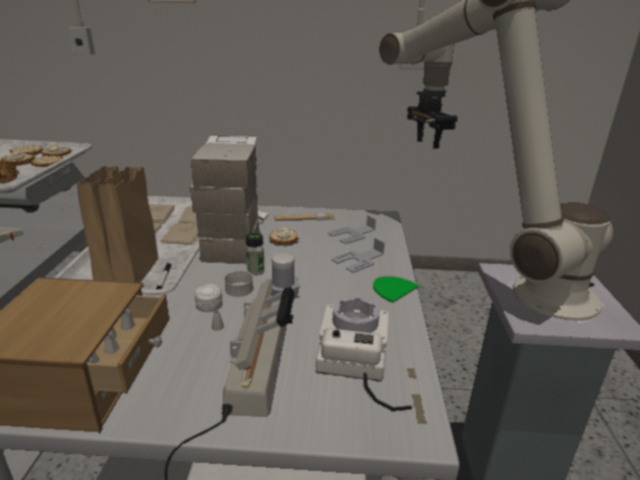

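View pics/wrist0.png

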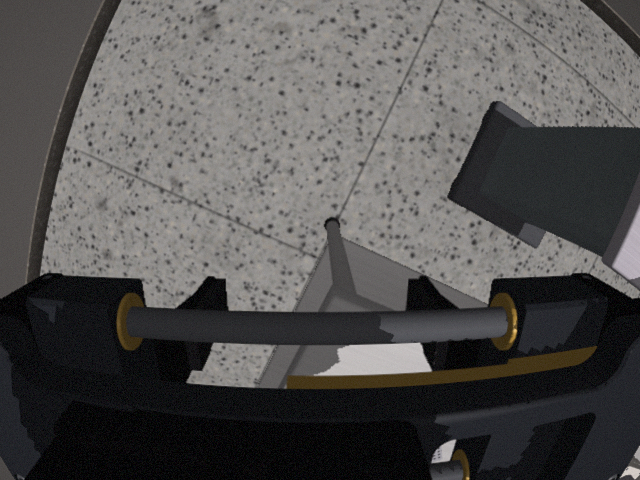

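The scene and side views show the mill near (290,350), the cup at (262,268), and the two screens at (405,235) and (390,265). I'll enlarge these and measure.

```bash
python3 - <<'E'
from h import *
a=load('scene0');im=cv2.imread('pics/scene0.png')
cv2.imwrite('pics/z1.png',cv2.resize(im[200:340,330:480],None,fx=5,fy=4.2,interpolation=cv2.INTER_CUBIC)[:600,:800])
cv2.imwrite('pics/z2.png',cv2.resize(im[230:410,200:370],None,fx=3.3,fy=3.3,interpolation=cv2.INTER_CUBIC)[:600])
P=cloud(a)
for n,(u,v) in dict(cuptop=(261,248),tabA=(433,228),tabB=(416,257),wideA=(400,240),wideB=(372,266),collar=(291,345),house=(258,372),scr=(400,312),bun=(315,225),shk=(252,216),ring=(221,260),brush=(355,208)).items(): print(n,P[v,u].round(3))
E
```

```text
cuptop [0.663 0.071 0.108]
tabA [ 0.445 -0.356  0.02 ]
tabB [ 0.433 -0.195  0.02 ]
wideA [ 0.501 -0.282  0.006]
wideB [ 0.513 -0.138  0.004]
collar [0.48  0.274 0.081]
house [0.5   0.336 0.066]
scr [0.394 0.013 0.012]
bun [ 0.703 -0.232  0.02 ]
shk [ 0.758 -0.042  0.108]
ring [0.803 0.016 0.017]
brush [ 0.667 -0.39   0.012]
```

View pics/z1.png

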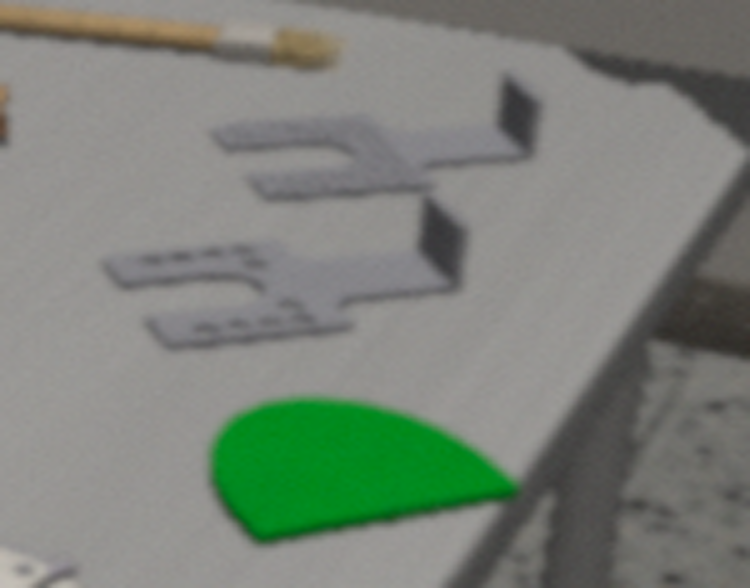

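View pics/z2.png

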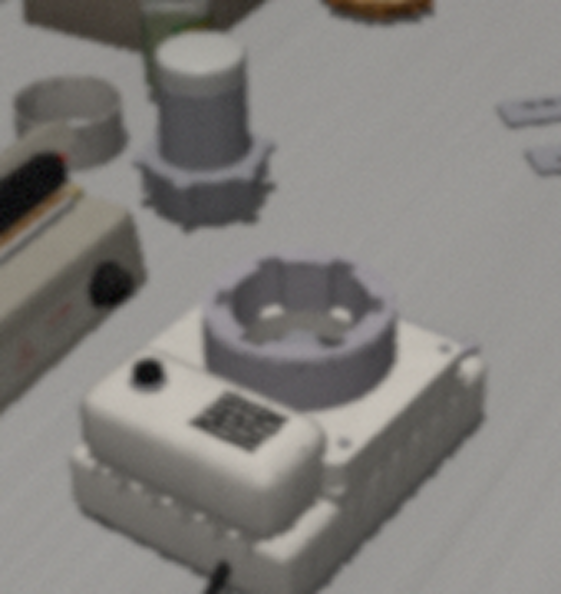

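The coarse screen, with visible large holes, is the one nearer the scene camera, with its tab near (0.433,-0.195). Next I'll bring the wrist camera over it.

```bash
python3 -m crank '[[0.025,0.031,-0.03,0],[0.025,0.031,-0.03,0],[0.025,0.031,-0.03,0],[0.025,0.031,-0.03,0],[0.025,0.031,0,0]]' && python3 -m crank '[[0.025,0.031,0,0],[0.025,0.031,0,0],[0.025,0.031,0,0],[0.025,0.031,0,0],[0.025,0.031,0,0]]'; python3 -m crank '[[0,0,0,0],[0,0,0,0]]'; python3 - <<'E'
from h import *
c=snap('wrist','w1');print(c['tcp'])
E
```

```text
time_s: 0.57
tcp_pos: [0.3407, -0.4136, 0.2892]
ee_rot: [[-0.419, 0.908, 0.007], [0.908, 0.419, -0.008], [-0.01, 0.003, -1.0]]
wrist_force: [1.5, 0.5, 1.3]
gripper_width: 1.002
time_s: 0.98
tcp_pos: [0.4273, -0.2319, 0.2837]
ee_rot: [[-0.419, 0.908, 0.0], [0.908, 0.419, 0.0], [0.0, 0.0, -1.0]]
wrist_force: [1.1, 0.5, 0.2]
gripper_width: 1.004
time_s: 1.15
tcp_pos: [0.4278, -0.232, 0.2836]
ee_rot: [[-0.423, 0.906, -0.0], [0.906, 0.423, 0.0], [0.0, -0.0, -1.0]]
wrist_force: [-0.5, -0.5, -0.9]
gripper_width: 1.003
[ 0.42775288 -0.23199935  0.28360199]
```

View pics/w1.png

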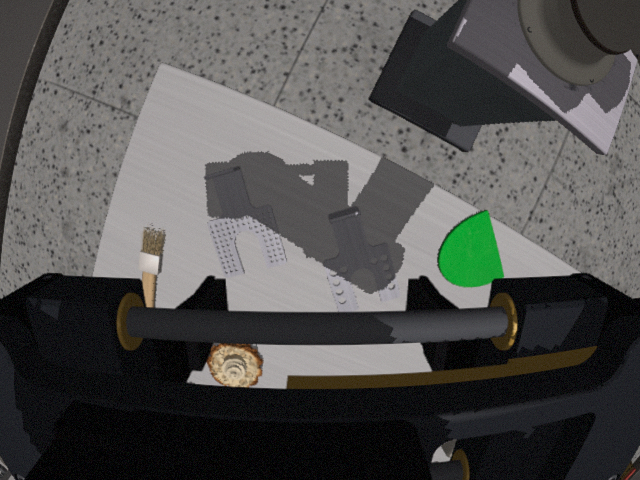

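The wrist view shows the coarse screen with its tab at about (344,212) and plate corners near (333,305) and (396,300). The fine screen is at (240,215). I'll enlarge to pick corners.

```bash
python3 - <<'E'
import cv2
im=cv2.imread('pics/w1.png');z=cv2.resize(im[195:320,310:430],None,fx=4.8,fy=4.8,interpolation=cv2.INTER_CUBIC)
z=cv2.convertScaleAbs(z,alpha=1.5,beta=10)
for i in range(0,120,10):
    cv2.putText(z,str(310+i),(int(i*4.8),10),0,.35,(0,0,255)); cv2.putText(z,str(195+i),(0,int(i*4.8)+5),0,.35,(0,0,255))
cv2.imwrite('pics/z3.png',z)
E
```

```text
(no output)
```

View pics/z3.png

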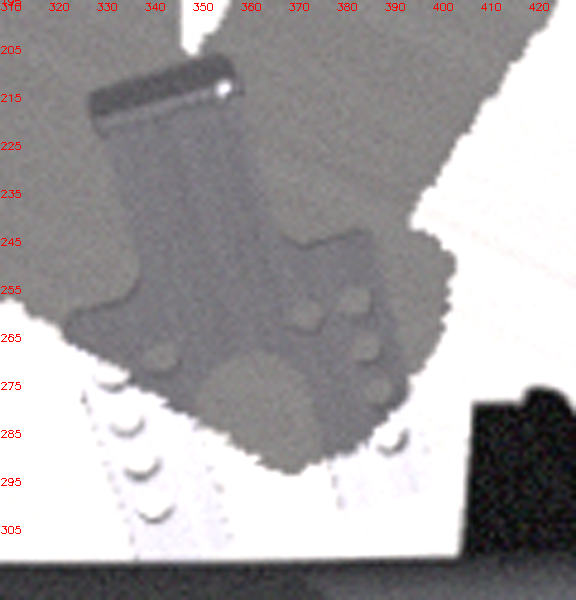

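```bash
python3 - <<'E'
from h import *
c=load('w1')
f=lambda x,y,h:wray(c,310+x/4.8,195+y/4.8,h)
L1,R1,L2,R2=f(95,123,.04),f(237,79,.04),f(101,138,.04),f(243,93,.04)
for p in(L1,R1,L2,R2):print(p.round(4))
print('w',np.linalg.norm(R1-L1),np.linalg.norm(R2-L2))
d=((R1-L1)+(R2-L2))[:2];print('y axis ang',np.degrees(np.arctan2(d[1],d[0])), 'centre',((L1+R1+L2+R2)/4).round(4))
B1,B2=f(92,95,.0),f(225,54,.0);print('bottom back',B1.round(4),B2.round(4),np.linalg.norm(B1-B2))
S1,S2=f(66,320,.004),f(366,230,.004);d=S2-S1;print('shoulder',S1.round(4),S2.round(4),np.linalg.norm(d),np.degrees(np.arctan2(d[1],d[0])),((S1+S2)/2).round(4))
m=(S1+S2)/2-(L1+R1+L2+R2)/4;print('axis',np.degrees(np.arctan2(m[1],m[0])),np.linalg.norm(m[:2]))
F1,F2=f(135,558,.004),f(425,470,.004);print('front?',F1.round(4),F2.round(4))
# depth check
for (u,v) in((345,217),(350,240)):print(c['depth'][v,u])
E
```

```text
[ 0.4393 -0.2073  0.04  ]
[ 0.4135 -0.1795  0.04  ]
[ 0.4422 -0.2042  0.04  ]
[ 0.4161 -0.1765  0.04  ]
w 0.03793299937487647 0.03808570227016735
y axis ang 133.0239684604432 centre [ 0.4278 -0.1919  0.04  ]
bottom back [ 0.4395 -0.2066  0.    ] [ 0.4133 -0.1783  0.    ] 0.038570044380680533
shoulder [ 0.5005 -0.1857  0.004 ] [ 0.4405 -0.1201  0.004 ] 0.08888411736152423 132.3979723164127 [ 0.4705 -0.1529  0.004 ]
axis 42.38069899075842 0.057821220937164394
front? [ 0.5594 -0.1349  0.004 ] [ 0.498  -0.0686  0.004 ]
0.45275572
0.49695396
```

```bash
python3 -m crank '[[0.018,0.0085,0,0],[0.0182,0.0085,0,0],[0,0,0,0.115],[0,0,0,0.115],[0,0,0,0.115]]' && python3 -m crank '[[0,0,0.03,0.115],[0,0,0.03,0.115],[0,0,0.03,0.115],[0,0,0.03,0.115],[0,0,0.02,0.115]]'; python3 -m crank '[[0,0,0,0.115],[0,0,0,0.115],[0,0,0,0.115],[0,0,0,0],[0,0,0,0]]' 0.05; python3 - <<'E'
from h import *
c=snap('wrist','w2');print(c['tcp'])
E
```

```text
time_s: 1.62
tcp_pos: [0.4267, -0.1949, 0.2836]
ee_rot: [[-0.08, 0.997, -0.0], [0.997, 0.08, -0.0], [-0.0, -0.0, -1.0]]
wrist_force: [-0.6, 0.2, 0.3]
gripper_width: 1.001
time_s: 2.03
tcp_pos: [0.425, -0.1949, 0.1409]
ee_rot: [[0.476, 0.879, -0.004], [0.879, -0.476, 0.001], [-0.001, -0.004, -1.0]]
wrist_force: [-0.3, 0.1, 0.9]
gripper_width: 1.0
time_s: 2.45
tcp_pos: [0.4269, -0.1949, 0.1436]
ee_rot: [[0.739, 0.674, -0.0], [0.674, -0.739, -0.0], [-0.0, -0.0, -1.0]]
wrist_force: [-0.3, -0.2, 0.3]
gripper_width: 0.706
[ 0.42685931 -0.19494982  0.14361828]
```

View pics/w2.png

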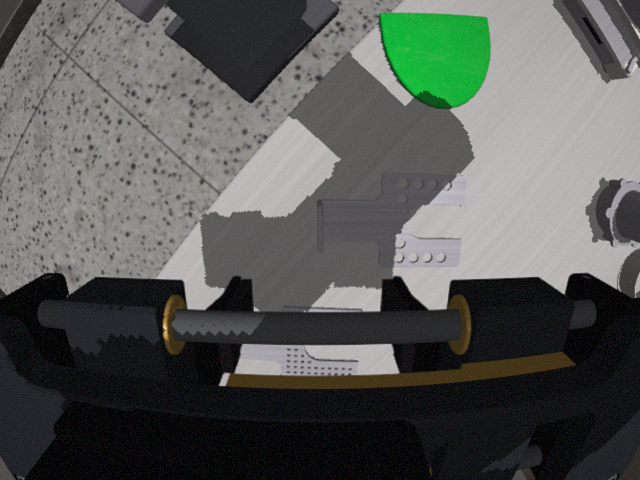

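```bash
python3 - <<'E'
from h import *
im=cv2.imread('pics/w2.png');z=cv2.resize(im[160:280,300:480],None,fx=4.4,fy=4.4,interpolation=cv2.INTER_CUBIC)
z=cv2.convertScaleAbs(z,alpha=1.5,beta=10);cv2.imwrite('pics/z4.png',z)
E
```

```text
(no output)
```

View pics/z4.png

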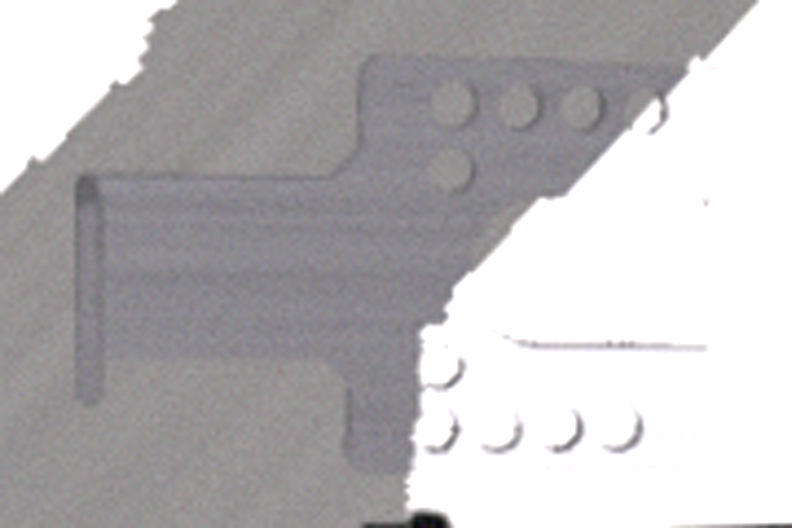

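```bash
python3 - <<'E'
from h import *
c=load('w2')
f=lambda x,y,h:wray(c,300+x/4.4,160+y/4.4,h)
a,b,m=f(90,202,.04),f(90,406,.04),f(90,304,.04)
S1,S2=f(363,55,.004),f(345,472,.004)
for p in(a,b,m,S1,S2):print(p.round(4))
print(np.linalg.norm(a-b),np.linalg.norm(S1-S2))
for d in(a-b,S1-S2):print(np.degrees(np.arctan2(d[1],d[0])))
r=c['R'].T@(m-c['tcp']);print('tool delta',r.round(4), c['R'].round(3)[:,0])
E
```

```text
[ 0.4147 -0.1774  0.04  ]
[ 0.4419 -0.2071  0.04  ]
[ 0.4281 -0.192   0.04  ]
[ 0.4399 -0.1195  0.004 ]
[ 0.5018 -0.1879  0.004 ]
0.04022515802690982 0.09223752863147341
132.54858040240492
132.1611381813254
tool delta [ 0.0029 -0.0013  0.1036] [ 0.739  0.674 -0.   ]
```

```bash
python3 -m crank '[[0.003,-0.0013,0.035,0],[0,0,0.035,0],[0,0,0.035,0],[0,0,0.02,0],[0,0,0.006,0]]'  && python3 -m crank '[[0,0,0,0],[0,0,0,0],[0,0,0,0],[0,0,0,0],[0,0,0,0]]' 0; python3 -m crank '[[0,0,0,0],[0,0,0,0]]'
```

```text
time_s: 2.92
tcp_pos: [0.4257, -0.1909, 0.0096]
ee_rot: [[0.739, 0.674, -0.007], [0.674, -0.739, 0.001], [-0.005, -0.005, -1.0]]
wrist_force: [0.9, -0.8, 0.8]
gripper_width: 0.568
time_s: 3.33
tcp_pos: [0.4297, -0.191, 0.014]
ee_rot: [[0.739, 0.673, 0.003], [0.673, -0.739, -0.0], [0.002, 0.002, -1.0]]
wrist_force: [-0.8, 0.0, 0.2]
gripper_width: 0.28
time_s: 3.5
tcp_pos: [0.4291, -0.1909, 0.0134]
ee_rot: [[0.739, 0.673, 0.001], [0.673, -0.739, -0.0], [0.001, 0.001, -1.0]]
wrist_force: [-0.6, 0.3, -1.2]
gripper_width: 0.129
```

```bash
python3 -m crank '[[0,0,0,0],[0,0,0,0],[0,0,0,0]]'; python3 - <<'E'
from h import *
for n in('scene0','side0'):
    c=load(n);P=cloud(c);R=P.reshape(-1,3)
    Q=R[(abs(R[:,0]-.48)<.08)&(abs(R[:,1]-.25)<.1)]
    h,e=np.histogram(Q[:,2],bins=np.arange(0,.11,.004));print(n,h.tolist())
    T=Q[(Q[:,2]>.088)&(Q[:,2]<.096)];print(T.mean(0),T.min(0),T.max(0),len(T))
    # circle fit: use outer hull
    hull=cv2.convexHull(T[:,:2].astype(np.float32))[:,0];print(cv2.minEnclosingCircle(hull))
    A=np.c_[2*hull,np.ones(len(hull))];s=np.linalg.lstsq(A,(hull**2).sum(1),rcond=None)[0];print('fit',s[:2],np.sqrt(s[2]+s[:2]@s[:2]))
E
```

```text
time_s: 3.75
tcp_pos: [0.4287, -0.1908, 0.0127]
ee_rot: [[0.739, 0.673, -0.0], [0.673, -0.739, -0.0], [-0.0, -0.0, -1.0]]
wrist_force: [0.5, -0.4, -0.8]
gripper_width: 0.015
scene0 [2776, 38, 106, 230, 243, 251, 216, 248, 268, 377, 323, 178, 203, 296, 289, 893, 482, 370, 409, 705, 1089, 253, 365, 612, 2, 0, 0]
[0.50299495 0.24319603 0.09219455] [0.45587895 0.18780593 0.0880084 ] [0.55000214 0.3152848  0.09599757] 977
((0.51225745677948, 0.25440531969070435), 0.06814809143543243)
fit [0.51239904 0.25398142] 0.05864061604446652
side0 [931, 24, 63, 96, 108, 106, 96, 89, 124, 183, 69, 76, 103, 124, 146, 553, 196, 238, 264, 554, 530, 162, 333, 235, 0, 0, 0]
[0.5060828  0.24507729 0.09148286] [0.45828756 0.19009952 0.08801454] [0.550751   0.31758761 0.09587899] 568
((0.514760434627533, 0.25559088587760925), 0.06810520589351654)
fit [0.5146026  0.25311259] 0.057616801575736114
```

```bash
python3 -m crank '[[0,0,0,0]]'; python3 - <<'E'
from h import *
c=snap('wrist','w3');snap('scene','s3');snap('side','d3');im=cv2.imread('pics/w3.png');cv2.imwrite('pics/z5.png',np.vstack([cv2.resize(cv2.imread('pics/s3.png')[180:330,330:530],(800,600))]))
E
```

```text
time_s: 3.83
tcp_pos: [0.4287, -0.1909, 0.0127]
ee_rot: [[0.739, 0.673, -0.0], [0.673, -0.739, -0.0], [-0.0, -0.0, -1.0]]
wrist_force: [0.3, 0.6, -0.6]
gripper_width: 0.006
```

View pics/w3.png

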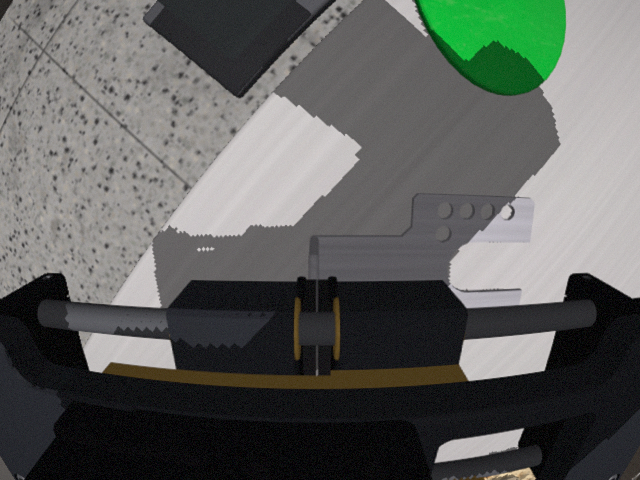

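View pics/z5.png

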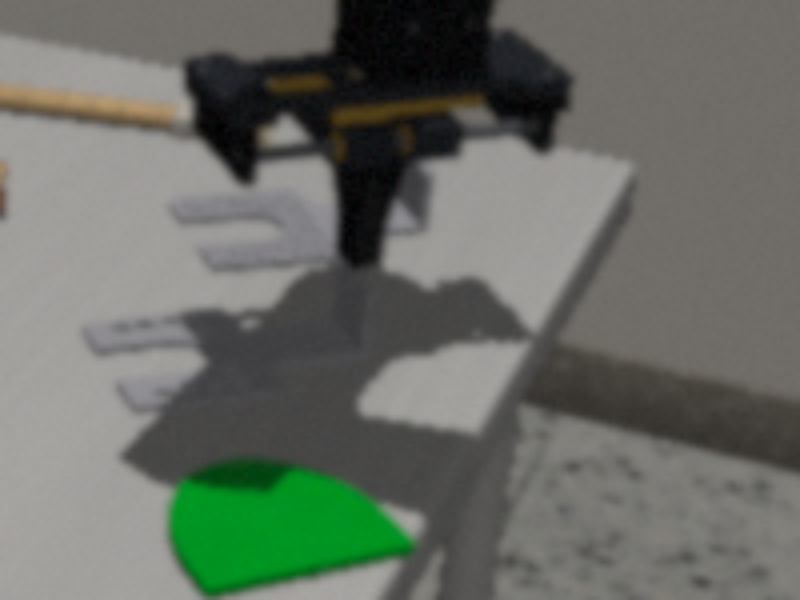

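The tab line at (314,240–290) appears to run between the fingers, but the width reads near zero. I'll lift a little to find out.

```bash
python3 -m crank '[[0,0,-0.01,0],[0,0,-0.02,0],[0,0,-0.02,0],[0,0,0,0],[0,0,0,0]]'; python3 - <<'E'
from h import *
c=snap('wrist','w4');snap('scene','s4');cv2.imwrite('pics/z6.png',np.vstack([cv2.resize(cv2.imread('pics/s4.png')[180:330,330:530],(800,600))]))
E
```

```text
time_s: 4.4
tcp_pos: [0.4295, -0.1909, 0.0636]
ee_rot: [[0.739, 0.673, 0.003], [0.673, -0.739, -0.0], [0.002, 0.002, -1.0]]
wrist_force: [0.3, -0.1, -0.6]
gripper_width: 0.006
```

View pics/w4.png

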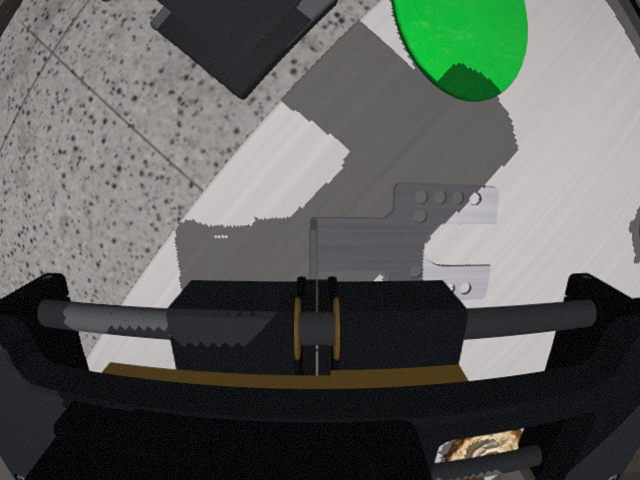

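View pics/z6.png

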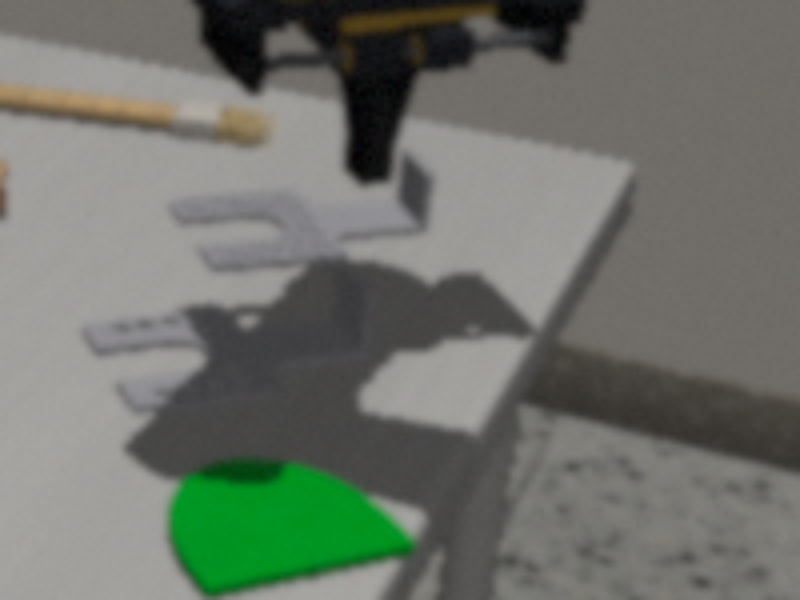

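```bash
python3 - <<'E'
from h import *
c=load('s4');P=cloud(c)
for u,v in((422,223),(422,218),(422,210),(415,262)):print(u,v,P[v,u].round(3))
print(c['tcp'],ray(c,422,225,.0636))
T=np.linalg.inv(c['world_from_camera'])
for q in ([.4295,-.191,.0636],[.4281,-.192,.04],[.4147,-.1774,.04],[.4419,-.2071,.04]):
    p=T@np.r_[q,1];print(q,p[0]/p[2]*c['fx']+c['cx'],p[1]/p[2]*c['fy']+c['cy'])
w=load('w4');
for u,v in ((320,300),(320,330),(318,277),(300,285),(318,250),(314,230)):print(u,v,w['depth'][v,u])
E
```

```text
422 223 [ 0.426 -0.186  0.108]
422 218 [ 0.426 -0.183  0.121]
422 210 [ 0.427 -0.181  0.14 ]
415 262 [ 0.436 -0.199  0.005]
[ 0.42848233 -0.19075399  0.06265921] [ 0.44813876 -0.2687409   0.0636    ]
[0.4295, -0.191, 0.0636] 418.9758472183578 240.45185187189867
[0.4281, -0.192, 0.04] 418.73260717650277 250.06975257806698
[0.4147, -0.1774, 0.04] 422.5599318159672 254.30332810008565
[0.4419, -0.2071, 0.04] 414.90965206840525 245.8187052661165
320 300 0.1502822
320 330 0.08319053
318 277 0.2816818
300 285 0.16194695
318 250 0.2725711
314 230 0.23098437
```

```bash
python3 - <<'E'
from h import *
for n in('scene0','s3','s4','side0','d3'):
    c=load(n);T=np.linalg.inv(c['world_from_camera'])
    for dz in(0,.02,.04):
        p=T@np.r_[c['tcp']-c['R'][:,2]*dz,1];print(n,dz,(p[0]/p[2]*c['fx']+c['cx']).round(1),(p[1]/p[2]*c['fy']+c['cy']).round(1))
a=cv2.resize(cv2.imread('pics/scene0.png')[50:170,490:600],(550,600));b=cv2.imread('pics/w4.png')[200:400,220:420]
cv2.imwrite('pics/z7.png',a);cv2.imwrite('pics/z8.png',cv2.convertScaleAbs(cv2.resize(b,(600,600)),alpha=2.5,beta=20))
E
```

```text
scene0 0 537.3 151.7
scene0 0.02 538.8 143.8
scene0 0.04 540.3 135.9
s3 0 417.2 261.2
s3 0.02 418.0 253.2
s3 0.04 418.9 245.1
s4 0 419.4 241.0
s4 0.02 420.2 232.7
s4 0.04 421.1 224.2
side0 0 426.1 155.6
side0 0.02 426.9 149.9
side0 0.04 427.6 144.0
d3 0 379.0 247.9
d3 0.02 379.6 241.7
d3 0.04 380.2 235.4
```

View pics/z7.png

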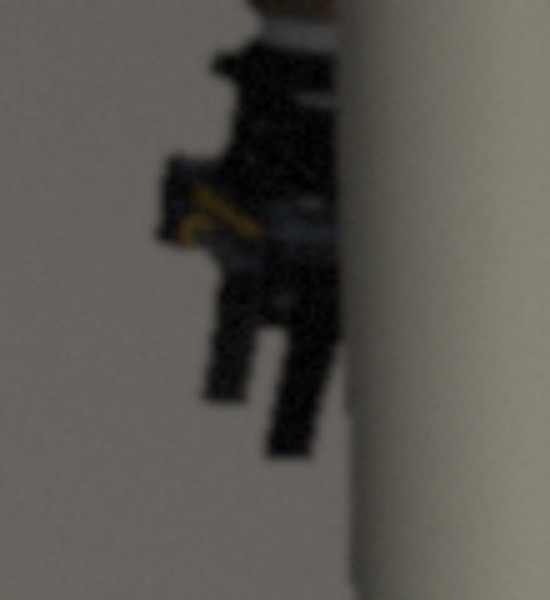

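View pics/z8.png

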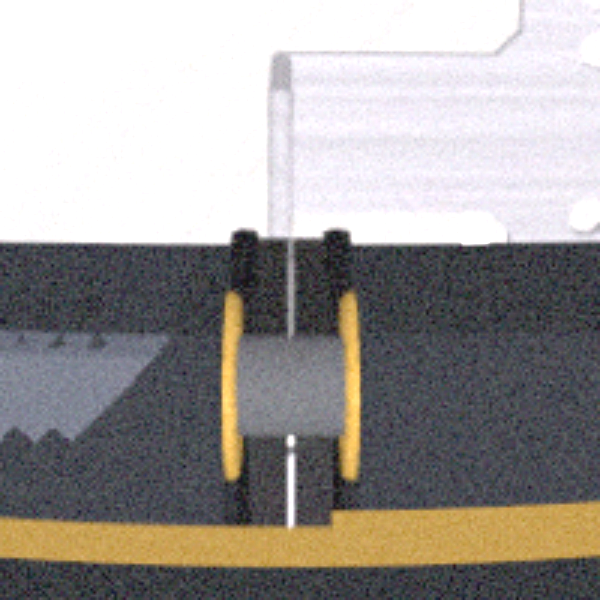

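The fingertips appear about 38–40 mm short of the reported TCP. In both cameras the finger ends project to the point at TCP −40 mm, and the first grasp closed above the tab. So the real tip is about 0.039 behind the reported TCP, and I'll correct for that and retry.

```bash
python3 -m crank '[[0,0,0,0],[0,0,0,0],[0,0,0,0],[0,0,0,0],[0,0,0,0]]' 0.05; python3 -m crank '[[0,0,0.02,0],[0,0,0.02,0],[0,0,0.02,0],[0,0,0.02,0],[0,0,0,0]]'; python3 -m crank '[[0,0,0.004,0],[0,0,0.003,0],[0,0,0,0],[0,0,0,0]]';python3 - <<'E'
from h import *
c=snap('wrist','w5');snap('scene','s5');snap('side','d5');cv2.imwrite('pics/z9.png',np.hstack([cv2.resize(cv2.imread('pics/s5.png')[200:300,370:470],(400,400)),cv2.resize(cv2.imread('pics/d5.png')[200:300,330:430],(400,400))]))
E
```

```text
time_s: 4.92
tcp_pos: [0.4285, -0.1908, 0.0624]
ee_rot: [[0.739, 0.673, -0.001], [0.673, -0.739, 0.0], [-0.0, -0.001, -1.0]]
wrist_force: [0.2, -0.4, 0.5]
gripper_width: 0.299
time_s: 5.33
tcp_pos: [0.4257, -0.1905, -0.0204]
ee_rot: [[0.74, 0.673, -0.008], [0.673, -0.74, 0.001], [-0.005, -0.006, -1.0]]
wrist_force: [-0.6, -0.2, 0.4]
gripper_width: 0.568
time_s: 5.67
tcp_pos: [0.4294, -0.1909, -0.0235]
ee_rot: [[0.739, 0.673, 0.002], [0.673, -0.739, -0.0], [0.001, 0.001, -1.0]]
wrist_force: [0.1, 0.2, 0.1]
gripper_width: 0.575
```

View pics/z9.png

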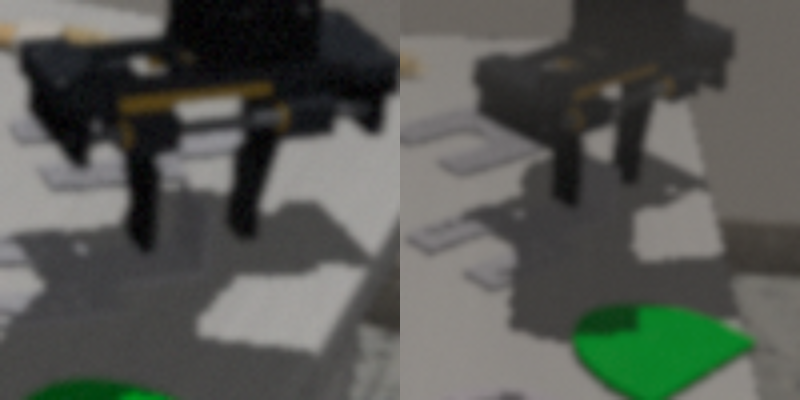

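Both views now show the fingers straddling the tab near (205,215) in the crop. I'll go slightly lower and close.

```bash
python3 -m crank '[[0,0,0.004,0],[0,0,0,0],[0,0,0,0],[0,0,0,0],[0,0,0,0]]' 0; python3 -m crank '[[0,0,0,0],[0,0,0,0],[0,0,0,0],[0,0,0,0],[0,0,0,0]]'
```

```text
time_s: 6.23
tcp_pos: [0.4287, -0.1909, -0.0283]
ee_rot: [[0.739, 0.673, 0.0], [0.673, -0.739, -0.0], [-0.0, 0.0, -1.0]]
wrist_force: [-0.0, 0.2, -0.5]
gripper_width: 0.283
time_s: 6.65
tcp_pos: [0.4286, -0.1909, -0.0283]
ee_rot: [[0.739, 0.673, -0.0], [0.673, -0.739, 0.0], [-0.0, -0.0, -1.0]]
wrist_force: [-1.0, 0.3, -0.4]
gripper_width: 0.057
```

Width 0.057 equals 5 mm, so the tab is gripped. I'll lift, and work out the mill pose.

```bash
python3 -m crank '[[0,0,-0.01,0],[0,0,-0.03,0],[0,0,-0.03,0],[0,0,-0.03,0],[0,0,-0.03,0]]'; python3 - <<'E'
from h import *
import itertools
for n in('scene0','side0'):
    c=load(n);R=cloud(c).reshape(-1,3)
    Q=R[(abs(R[:,0]-.49)<.13)&(abs(R[:,1]-.27)<.16)]
    T=Q[(Q[:,2]>.0775)&(Q[:,2]<.083)]
    r=np.hypot(*(T[:,:2]-[.505,.243]).T);T=T[r>.053]
    print(n,'house',len(T),cv2.minAreaRect(T[:,:2].astype(np.float32)))
    T=Q[(Q[:,2]>.0595)&(Q[:,2]<.0645)];T=T[np.hypot(*(T[:,:2]-[.505,.243]).T)<.12]
    print('deck',len(T),cv2.minAreaRect(T[:,:2].astype(np.float32)))
    T=Q[(Q[:,2]>.089)&(Q[:,2]<.0955)]
    T=T[(abs(T[:,0]-.503)<.055)&(abs(T[:,1]-.24)<.055)]
    from scipy.optimize import least_squares
    # centre by outer rim: bin angle max radius
    x=np.array([.503,.243])
    for _ in range(10):
        d=T[:,:2]-x;a=np.arctan2(d[:,1],d[:,0]);r=np.hypot(*d.T);b=((a+np.pi)/(2*np.pi)*24).astype(int)%24
        h=np.array([T[b==i][np.argsort(r[b==i])[-2 if (b==i).sum()>1 else -1],:2] for i in range(24) if (b==i).any()])
        s=least_squares(lambda p:np.hypot(*(h-p[:2]).T)-.047,x,loss='soft_l1',f_scale=.002);x=s.x
    print('collar',x,np.abs(s.fun).round(3))
E
```

```text
time_s: 7.07
tcp_pos: [0.428, -0.1907, 0.1028]
ee_rot: [[0.74, 0.673, -0.001], [0.673, -0.74, 0.0], [-0.001, -0.001, -1.0]]
wrist_force: [2.1, -0.5, -1.0]
gripper_width: 0.057
scene0 house 1221 ((0.5108211040496826, 0.31245678663253784), (0.04942643269896507, 0.10845386236906052), 84.18257141113281)
deck 1144 ((0.5059536099433899, 0.2610477805137634), (0.15439175069332123, 0.13292716443538666), 84.50437927246094)
collar [0.5028062  0.23575393] [0.    0.    0.    0.    0.002 0.    0.001 0.    0.    0.    0.001 0.
 0.    0.    0.    0.    0.001 0.001 0.    0.    0.    0.    0.    0.   ]
side0 house 759 ((0.5121344923973083, 0.3147284686565399), (0.04928893595933914, 0.10586021840572357), 82.90684509277344)
deck 744 ((0.5074229836463928, 0.2637277841567993), (0.1545124351978302, 0.13007478415966034), 83.67582702636719)
collar [0.50447846 0.23816626] [0.003 0.001 0.    0.002 0.001 0.001 0.    0.001 0.001 0.    0.001 0.
 0.001 0.001 0.    0.002 0.    0.001 0.    0.001 0.    0.001 0.001 0.001]
```

```bash
python3 -m crank '[[0.02,-0.0135,0,0],[0.03,-0.0205,0,0],[0.03,-0.0205,0,0],[0.03,-0.0205,0,0],[0.03,-0.0205,0,0]]'; python3 -m crank '[[0.03,-0.0205,0,0],[0.025,-0.0165,0,0],[0,0,0,-0.1],[0,0,0,-0.11],[0,0,0,-0.11]]'; python3 -m crank '[[0,0,0,-0.11],[0,0,0,-0.11],[0,0,0,-0.11],[0,0,0,-0.077],[0,0,0,0]]'; python3 -m crank '[[0,0,0,0],[0,0,0,0]]'; python3 - <<'E'
from h import *
c=snap('wrist','w6');snap('scene','s6');snap('side','d6');print(c['tcp'],c['R'][:,0])
E
```

```text
time_s: 7.48
tcp_pos: [0.4676, -0.0245, 0.1017]
ee_rot: [[0.74, 0.673, -0.0], [0.673, -0.74, 0.0], [0.0, -0.0, -1.0]]
wrist_force: [1.1, -0.5, -0.9]
gripper_width: 0.058
time_s: 7.9
tcp_pos: [0.4832, 0.0392, 0.1012]
ee_rot: [[0.484, 0.875, -0.001], [0.875, -0.484, -0.0], [-0.001, -0.001, -1.0]]
wrist_force: [-0.0, -0.3, -1.0]
gripper_width: 0.052
time_s: 8.32
tcp_pos: [0.4832, 0.0383, 0.1014]
ee_rot: [[0.104, 0.995, -0.001], [0.995, -0.104, -0.0], [-0.0, -0.001, -1.0]]
wrist_force: [-0.5, 0.1, -1.4]
gripper_width: 0.055
time_s: 8.48
tcp_pos: [0.4835, 0.0384, 0.1016]
ee_rot: [[0.107, 0.994, -0.0], [0.994, -0.107, -0.0], [-0.0, -0.0, -1.0]]
wrist_force: [-0.5, -0.3, -1.1]
gripper_width: 0.059
[0.48347715 0.03836233 0.10157118] [ 1.06823802e-01  9.94277964e-01 -7.33263710e-05]
```

View pics/w6.png

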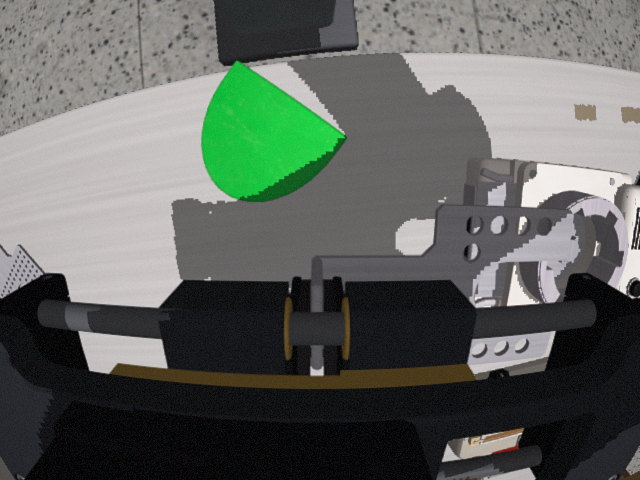

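View pics/s6.png

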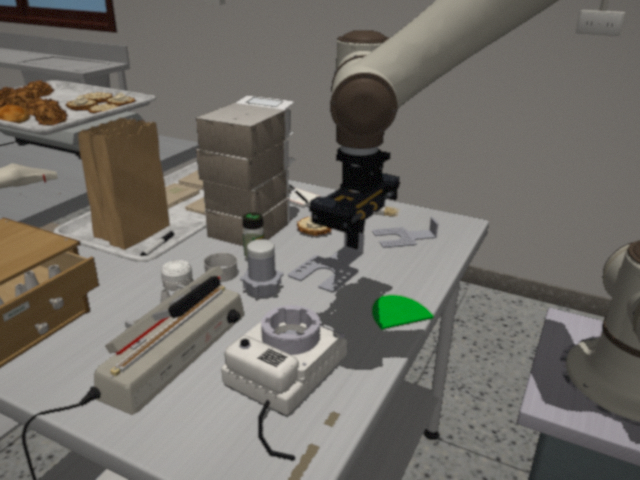

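```bash
cat >> h.py <<'E'
def wcloud(c):
    v,u=np.mgrid[0:480,0:640];x=(u-c['cx'])/c['fx'];y=(v-c['cy'])/c['fy'];r=np.hypot(x,y)+1e-9;k=np.sin(r)/r
    d=np.stack([x*k,y*k,np.cos(r)],-1);p=d*(c['depth']/d[...,2])[...,None]
    H=c['hand_eye'];p=p@H[:3,:3].T+H[:3,3];return p@c['R'].T+c['tcp']
E
python3 - <<'E'
from h import *
c=load('w6');P=wcloud(c);im=cv2.imread('pics/w6.png')
z=cv2.convertScaleAbs(cv2.resize(im[140:380,400:640],(720,720)),alpha=1.2)[:600];cv2.imwrite('pics/z10.png',z)
M=np.array([.5036,.237]);a=np.radians(84);X=np.array([np.cos(a),np.sin(a)]);Y=np.array([-X[1],X[0]])
for (u,v) in((488,172),(530,172),(600,172),(560,280),(480,200),(437,206),(455,250)):print(u,v,P[v,u].round(4),'mill',((P[v,u,:2]-M)@X).round(4),((P[v,u,:2]-M)@Y).round(4))
E
```

```text
488 172 [0.4406 0.1717 0.0453] mill -0.0715 0.0559
530 172 [0.4401 0.1984 0.0635] mill -0.045 0.0591
600 172 [0.4424 0.2726 0.0618] mill 0.029 0.0646
560 280 [0.5354 0.2441 0.0494] mill 0.0104 -0.0309
480 200 [0.4621 0.1662 0.041 ] mill -0.0747 0.0339
437 206 [4.720e-01 1.437e-01 1.000e-04] mill -0.0961 0.0217
455 250 [0.4683 0.1099 0.1341] mill -0.1301 0.0218
```

View pics/z10.png

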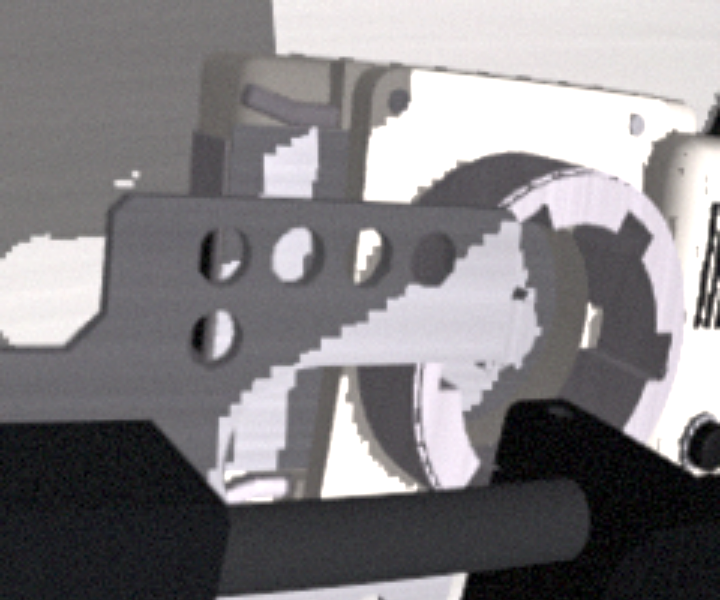

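```bash
python3 - <<'E'
from h import *
c=load('w6')
f=lambda x,y,h:wray(c,400+x/3,140+y/3,h)
M=np.array([.5036,.237]);a=np.radians(84);X=np.array([np.cos(a),np.sin(a)]);Y=np.array([-X[1],X[0]])
for n,x,y,h in(('topguide front',236,124,.046),('topguide mouth',342,129,.046),('bot guide mouth',318,468,.04),('bot guide front',226,474,.04),('bot mouth hi',318,490,.046),
  ('front edge top',195,132,.04),('deck corner TL',372,75,.062),('deck edge far',690,105,.062),('house front corner',690,140,.08),('shoulder',107,207,.134),('tip up',545,208,.134)):
    p=f(x,y,h);print(n,p.round(4),((p[:2]-M)@X).round(4),((p[:2]-M)@Y).round(4), 'tool',(c['R'].T@(p-c['tcp'])).round(4))
P=wcloud(c);T=P.reshape(-1,3);T=T[(T[:,2]>.0885)&(T[:,2]<.0955)];r=np.hypot(*(T[:,:2]-M).T);T=T[(r<.055)]
from scipy.optimize import least_squares
x=M
for _ in range(10):
    d=T[:,:2]-x;an=np.arctan2(d[:,1],d[:,0]);r=np.hypot(*d.T);b=((an+np.pi)/(2*np.pi)*36).astype(int)%36
    h=np.array([T[b==i][np.argsort(r[b==i])[-3],:2] for i in range(36) if (b==i).sum()>15]);s=least_squares(lambda p:np.hypot(*(h-p[:2]).T)-.047,x,loss='soft_l1',f_scale=.001);x=s.x
print('collar wrist',x,len(h),np.abs(s.fun).round(4), T[:,2].mean())
E
```

```text
topguide front [0.447  0.1632 0.046 ] -0.0793 0.0486 tool [ 0.1202 -0.0496  0.0556]
topguide mouth [0.45   0.1942 0.046 ] -0.0482 0.0488 tool [ 0.1514 -0.0499  0.0556]
bot guide mouth [0.5462 0.1937 0.04  ] -0.0386 -0.0469 tool [0.1612 0.0458 0.0615]
bot guide front [0.5435 0.1641 0.04  ] -0.0683 -0.0473 tool [0.1315 0.0462 0.0615]
bot mouth hi [0.55  0.191 0.046] -0.0409 -0.0509 tool [0.1589 0.0498 0.0555]
front edge top [0.4491 0.1543 0.04  ] -0.0879 0.0455 tool [ 0.1116 -0.0465  0.0616]
deck corner TL [0.435  0.1941 0.062 ] -0.0498 0.0638 tool [ 0.1497 -0.0649  0.0396]
deck edge far [0.4456 0.3119 0.062 ] 0.0685 0.0655 tool [ 0.268  -0.0669  0.0396]
house front corner [0.4524 0.2926 0.08  ] 0.05 0.0567 tool [ 0.2495 -0.058   0.0216]
shoulder [0.4467 0.1002 0.134 ] -0.142 0.0423 tool [ 0.0575 -0.0432 -0.0324]
tip up [0.4538 0.1909 0.134 ] -0.0511 0.0447 tool [ 0.1485 -0.0458 -0.0324]
collar wrist [0.50208723 0.23601647] 22 [0.0003 0.0006 0.0001 0.0009 0.0005 0.0005 0.0004 0.0007 0.0046 0.0008
 0.0006 0.0001 0.0008 0.0006 0.0012 0.0007 0.0001 0.0005 0.     0.
 0.0003 0.0004] 0.09173499259155553
```

```bash
python3 - <<'E'
from h import *
c=load('w6');P=wcloud(c)
for u,v in((450,230),(500,213),(540,216),(560,212),(570,215)):print(u,v,P[v,u].round(4),(c['R'].T@(P[v,u]-c['tcp'])).round(4))
E
python3 -m crank '[[-0.006,-0.0015,0.02,0],[0,0,0.02,0],[0,0,0.02,0],[0,0,0.015,0],[0,0,0.008,0]]';python3 -m crank '[[0,0,0.003,0],[0,0,0,0],[0,0,0,0]]'; python3 - <<'E'
from h import *
c=snap('wrist','w7');snap('side','d7');print(c['tcp'],c['R'][:,0])
E
```

```text
450 230 [0.4574 0.1068 0.1353] [ 0.0653 -0.0332 -0.0338]
500 213 [0.4518 0.1356 0.1333] [ 0.0933 -0.0419 -0.0317]
540 216 [0.4555 0.1612 0.133 ] [ 0.1192 -0.0409 -0.0314]
560 212 [0.4542 0.1747 0.1337] [ 0.1324 -0.0437 -0.0321]
570 215 [0.4566 0.1827 0.1332] [ 0.1406 -0.0422 -0.0316]
time_s: 9.05
tcp_pos: [0.4803, 0.0321, 0.017]
ee_rot: [[0.106, 0.994, -0.003], [0.994, -0.106, -0.001], [-0.001, -0.003, -1.0]]
wrist_force: [0.1, -0.1, -0.9]
gripper_width: 0.053
time_s: 9.3
tcp_pos: [0.4823, 0.0328, 0.0164]
ee_rot: [[0.105, 0.994, 0.001], [0.994, -0.105, 0.0], [0.0, 0.001, -1.0]]
wrist_force: [0.7, -0.4, -0.7]
gripper_width: 0.053
[0.48226722 0.03282261 0.01637918] [1.04798751e-01 9.94493359e-01 4.24941205e-04]
```

View pics/w7.png

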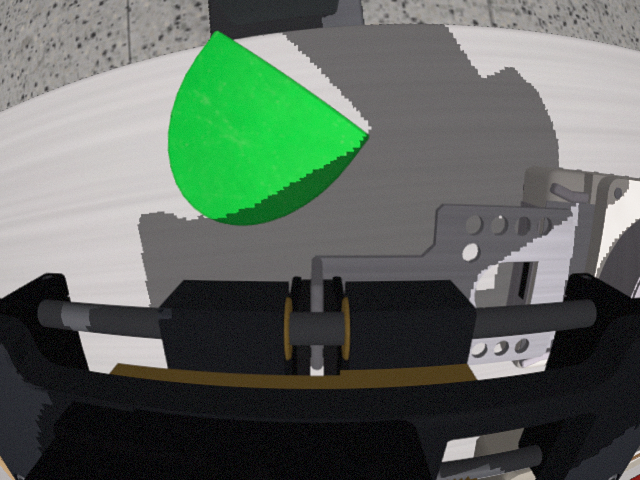

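```bash
python3 -m crank '[[0,0,0.0025,0],[0.012,0,0,0],[0.012,0,0,0],[0,0,0,0],[0,0,0,0]]'; python3 - <<'E'
from h import *
c=snap('wrist','w8');z=cv2.convertScaleAbs(cv2.resize(cv2.imread('pics/w8.png')[140:380,400:640],(720,720)),alpha=1.2)[:600];cv2.imwrite('pics/z11.png',z)
E
```

```text
time_s: 9.82
tcp_pos: [0.4845, 0.0576, 0.0134]
ee_rot: [[0.103, 0.995, 0.001], [0.995, -0.103, 0.0], [0.0, 0.001, -1.0]]
wrist_force: [-0.3, 0.4, -1.2]
gripper_width: 0.057
```

View pics/z11.png

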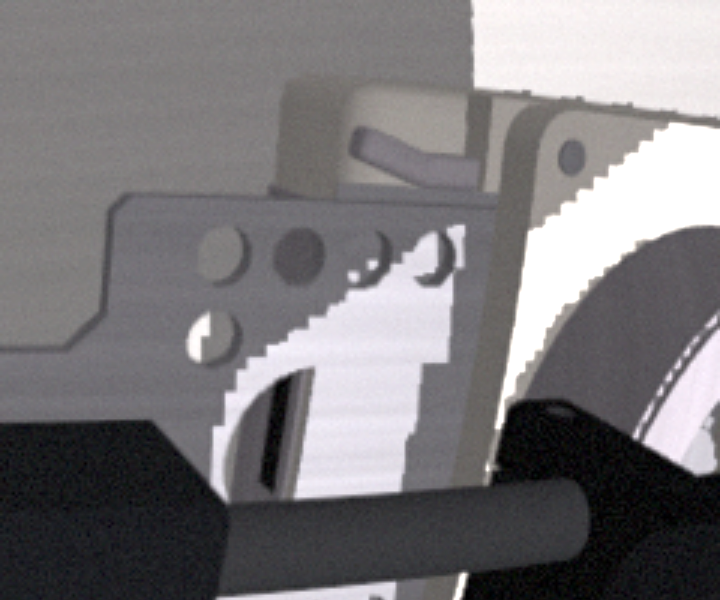

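```bash
python3 - <<'E'
from h import *
c=load('w8')
for n,x,y,h in(('guide mouth',478,187,.046),('guide deck',370,157,.046),('guide bend',425,183,.046),('plate at mouth',492,207,.0458),('plate shoulder',135,196,.0458),('plate mid',300,200,.0458),('base edge',470,92,.04),('deck corner',560,103,.062),('deck far',715,120,.062)):
    p=wray(c,400+x/3,140+y/3,h);print(n,'tool',(c['R'].T@(p-c['tcp'])).round(4),p.round(4))
E
```

```text
guide mouth tool [ 0.1308 -0.049  -0.0326] [0.4492 0.1928 0.046 ]
guide deck tool [ 0.106  -0.0532 -0.0326] [0.4425 0.1685 0.046 ]
guide bend tool [ 0.1184 -0.0492 -0.0326] [0.4478 0.1805 0.046 ]
plate at mouth tool [ 0.1349 -0.0455 -0.0324] [0.4532 0.1965 0.0458]
plate shoulder tool [ 0.0622 -0.0451 -0.0324] [0.4461 0.1241 0.0458]
plate mid tool [ 0.0926 -0.0452 -0.0324] [0.449  0.1544 0.0458]
base edge tool [ 0.1313 -0.0656 -0.0266] [0.4328 0.195  0.04  ]
deck corner tool [ 0.1354 -0.0663 -0.0486] [0.4325 0.1991 0.062 ]
deck far tool [ 0.1785 -0.0668 -0.0486] [0.4364 0.242  0.062 ]
```

```bash
python3 -m crank '[[0,-0.002,0,-0.005],[0.006,0,0,0],[0.006,0,0,0],[0.006,0,0,0],[0,0,0,0]]';python3 -m crank '[[0.008,0,0,0],[0.008,0,0,0],[0.008,0,0,0],[0,0,0,0]]'
```

```text
time_s: 10.28
tcp_pos: [0.4844, 0.0757, 0.0134]
ee_rot: [[0.099, 0.995, 0.001], [0.995, -0.099, 0.0], [0.0, 0.001, -1.0]]
wrist_force: [-0.2, 1.0, -0.6]
gripper_width: 0.054
time_s: 10.62
tcp_pos: [0.487, 0.1001, 0.0133]
ee_rot: [[0.098, 0.995, 0.001], [0.995, -0.098, 0.0], [0.001, 0.001, -1.0]]
wrist_force: [-0.5, 0.5, -0.3]
gripper_width: 0.054
```

```bash
python3 -m crank '[[0.008,0,0,0],[0.008,0,0,0],[0.006,0,0,0],[0,0,0,0]]'; python3 -m crank '[[0.005,0,0,0],[0.004,0,0,0],[0,0,0,0],[0,0,0,0]]'; python3 - <<'E'
from h import *
c=snap('wrist','w9');z=cv2.convertScaleAbs(cv2.resize(cv2.imread('pics/w9.png')[140:380,320:560],(720,720)),alpha=1.2)[:600];cv2.imwrite('pics/z12.png',z)
E
```

```text
time_s: 10.95
tcp_pos: [0.489, 0.1216, 0.0133]
ee_rot: [[0.099, 0.995, 0.001], [0.995, -0.099, 0.0], [0.0, 0.001, -1.0]]
wrist_force: [-0.1, -0.6, -0.4]
gripper_width: 0.054
time_s: 11.28
tcp_pos: [0.4893, 0.1294, 0.0132]
ee_rot: [[0.1, 0.995, -0.0], [0.995, -0.1, -0.0], [-0.0, -0.0, -1.0]]
wrist_force: [0.4, -0.0, -1.1]
gripper_width: 0.058
```

View pics/z12.png

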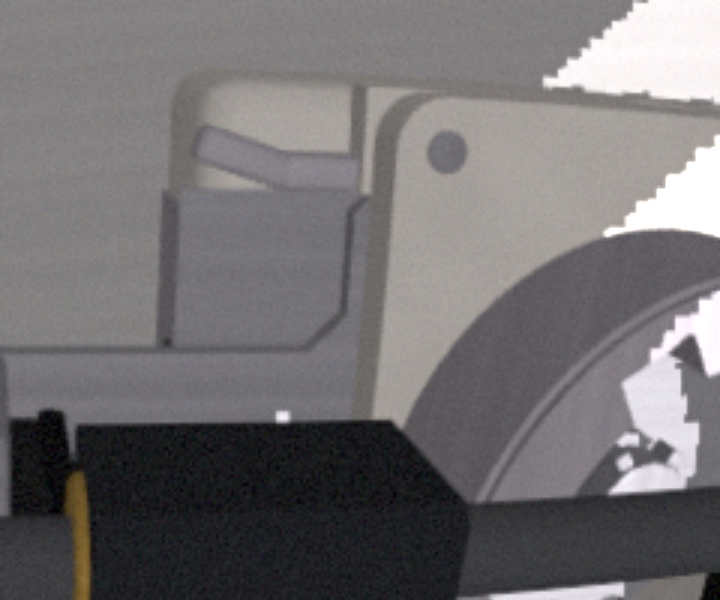

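```bash
python3 -m crank '[[0.004,0,0,0],[0.003,0,0,0],[0,0,0,0],[0,0,0,0]]'; python3 -m crank '[[0.001,0,0,0],[0,0,0,0],[0,0,0,0]]'; python3 -m crank '[[0.001,0,0,0],[0,0,0,0],[0,0,0,0]]'
```

```text
time_s: 11.67
tcp_pos: [0.4901, 0.1364, 0.0132]
ee_rot: [[0.1, 0.995, 0.0], [0.995, -0.1, 0.0], [0.0, 0.0, -1.0]]
wrist_force: [0.1, 0.4, -0.8]
gripper_width: 0.054
time_s: 11.92
tcp_pos: [0.4902, 0.1372, 0.0132]
ee_rot: [[0.1, 0.995, -0.0], [0.995, -0.1, -0.0], [-0.0, -0.0, -1.0]]
wrist_force: [0.1, -0.1, -0.4]
gripper_width: 0.052
time_s: 12.17
tcp_pos: [0.4903, 0.1383, 0.0132]
ee_rot: [[0.1, 0.995, 0.0], [0.995, -0.1, 0.0], [0.0, 0.0, -1.0]]
wrist_force: [-0.2, -0.6, -1.6]
gripper_width: 0.054
```

```bash
for i in 1; do python3 -m crank '[[0.001,0,0,0],[0,0,0,0],[0,0,0,0]]'|grep -E "tcp_pos|force"; python3 -m crank '[[0.001,0,0,0],[0,0,0,0],[0,0,0,0]]'|grep -E "tcp_pos|force"; done
```

```text
tcp_pos: [0.4903, 0.1392, 0.0132]
wrist_force: [-1.6, 0.0, -0.5]
tcp_pos: [0.4897, 0.1394, 0.0131]
wrist_force: [-0.4, -4.5, 1.3]
```

Contact with the back stop is felt (−4.5 N) at y=0.1394. I'll back off 2 mm and release.

```bash
python3 -m crank '[[-0.002,0,0.0008,0],[-0.001,0,0,0],[0,0,0,0]]'; python3 -m crank '[[0,0,0,0],[0,0,0,0],[0,0,0,0],[0,0,0,0],[0,0,0,0]]' 0.03; python3 -m crank '[[0,0,-0.01,0],[0,0,-0.025,0],[0,0,-0.03,0],[0,0,-0.03,0],[0,0,-0.03,0]]'; python3 -m crank '[[0,0,-0.025,0],[0,0,-0.02,0],[0,0,0,0]]' 0.087; python3 - <<'E'
from h import *
c=snap('wrist','w10');snap('scene','s10');snap('side','d10');print(c['tcp'])
E
```

```text
time_s: 12.92
tcp_pos: [0.4907, 0.1377, 0.0125]
ee_rot: [[0.1, 0.995, 0.001], [0.995, -0.1, 0.001], [0.001, 0.001, -1.0]]
wrist_force: [0.4, 0.1, -0.2]
gripper_width: 0.055
time_s: 13.33
tcp_pos: [0.4903, 0.1374, 0.0125]
ee_rot: [[0.1, 0.995, 0.0], [0.995, -0.1, 0.0], [0.0, 0.0, -1.0]]
wrist_force: [0.1, -0.4, -0.5]
gripper_width: 0.314
time_s: 13.75
tcp_pos: [0.49, 0.1371, 0.1396]
ee_rot: [[0.1, 0.995, 0.0], [0.995, -0.1, 0.0], [0.0, 0.0, -1.0]]
wrist_force: [1.0, 0.3, 0.3]
gripper_width: 0.343
time_s: 14.0
tcp_pos: [0.493, 0.1384, 0.1883]
ee_rot: [[0.099, 0.995, 0.01], [0.995, -0.099, 0.004], [0.005, 0.009, -1.0]]
wrist_force: [0.2, -0.4, -0.1]
gripper_width: 0.491
[0.49297979 0.13838387 0.18830942]
```

View pics/w10.png

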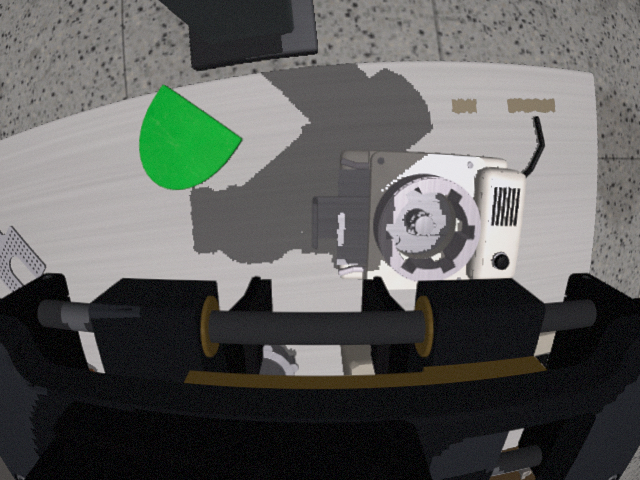

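View pics/s10.png

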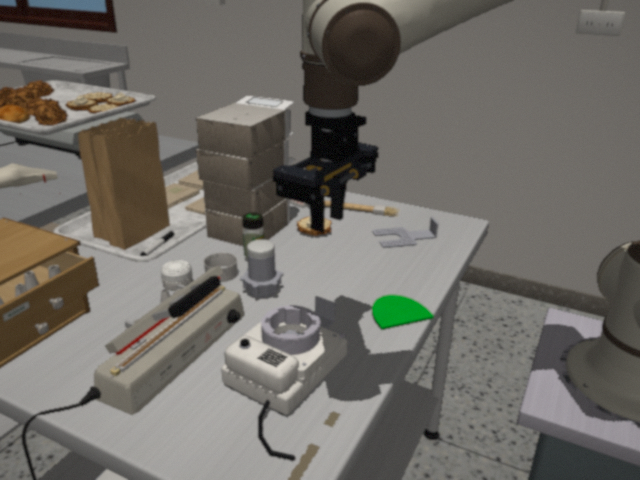

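The screen is in the slot and stays there: tab at (316,222), collar at (428,228) in the wrist view. Now I'll measure the collar centre and grooves accurately from here.

```bash
python3 -m crank '[[0,0,0,0],[0,0,0,0]]'|tail -5; python3 - <<'E'
from h import *
from scipy.optimize import least_squares
c=snap('wrist','w11');im=cv2.imread('pics/w11.png')
z=cv2.convertScaleAbs(cv2.resize(im[140:300,290:530],(800,533),interpolation=cv2.INTER_CUBIC),alpha=1.1);cv2.imwrite('pics/z13.png',z)
P=wcloud(c);T=P.reshape(-1,3);T=T[(T[:,2]>.0885)&(T[:,2]<.0955)];M=np.array([.503,.2365]);T=T[np.hypot(*(T[:,:2]-M).T)<.056]
x=M
for _ in range(10):
    d=T[:,:2]-x;an=np.arctan2(d[:,1],d[:,0]);r=np.hypot(*d.T);b=((an+np.pi)/(2*np.pi)*36).astype(int)%36
    h=np.array([T[b==i][np.argsort(r[b==i])[-3],:2] for i in range(36) if (b==i).sum()>15]);s=least_squares(lambda p:np.hypot(*(h-p[:2]).T)-.047,x,loss='soft_l1',f_scale=.001);x=s.x
print(c['tcp'],c['R'][:,0],'collar',x,len(h),np.abs(s.fun).mean(),T[:,2].mean())
d=T[:,:2]-x;r=np.hypot(*d.T);an=np.degrees(np.arctan2(d[:,1],d[:,0]))
k=(r>.035)&(r<.039);hh,_=np.histogram(an[k]%60,bins=np.arange(0,61,3));print(hh)
hh,e=np.histogram(an[k],bins=np.arange(-180,181,5));print(hh)
E
```

```text
time_s: 14.32
tcp_pos: [0.4895, 0.1368, 0.1812]
ee_rot: [[0.1, 0.995, -0.002], [0.995, -0.1, -0.001], [-0.002, -0.002, -1.0]]
wrist_force: [0.5, -0.3, -0.8]
gripper_width: 0.776
[0.48945834 0.13684074 0.18124509] [ 0.10014608  0.99497158 -0.00152514] collar [0.50224124 0.23678617] 36 0.0004203769323341388 0.09196015388734274
[62 59 62 63 58  1  0  0  0  0  1 51 56 58 63 57 62 58 60 59]
[19 20 17  0  0  0  4 16 20 17 19 19 21 17 19  1  0  0  8 16 19 19 15 18
 18 16 15  0  0  0  9 17 14 15 14 15 14 16 13  0  0  0  5 14 15 15 15 12
 16 17 17  0  0  0  2 16 15 17 16 18 15 17 17  0  0  0  6 16 17 16 19 17]
```

View pics/z13.png

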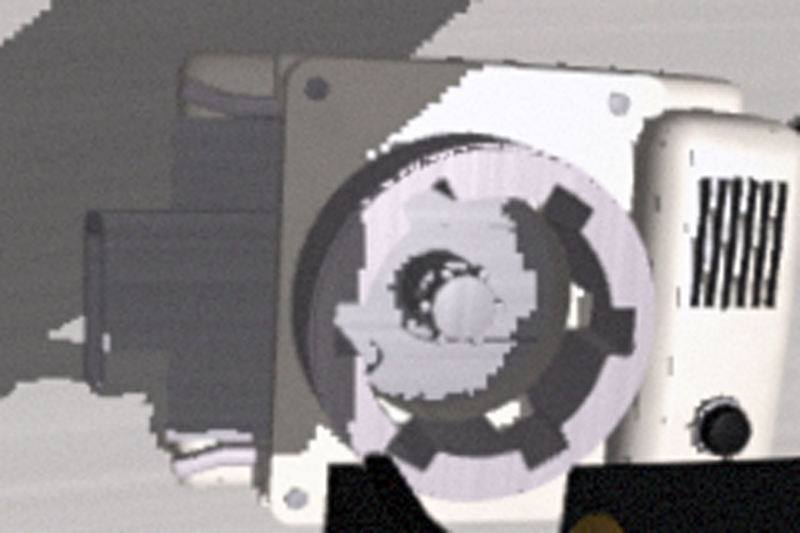

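```bash
python3 - <<'E'
from h import *
c=load('w11');M=np.array([.5022,.2368]);a=np.radians(84.1);X=np.array([np.cos(a),np.sin(a)]);Y=np.array([-X[1],X[0]])
g=lambda x,y,h:wray(c,290+x*.3,140+y*.3,h)
for n,x,y,h in(('tabtop up',95,213,.08),('tabtop lo',95,385,.08),('tabtop mid',95,300,.08),('neckedge',200,210,.044),('deckUL',300,62,.062),('deck L lo',268,500,.062)):
    p=g(x,y,h);print(n,((p[:2]-M)@X).round(4),((p[:2]-M)@Y).round(4))
P=wcloud(c).reshape(-1,3);d=P[:,:2]-M;k=(P[:,2]>.089)&(P[:,2]<.0955)
r=np.hypot(*d.T);an=np.degrees(np.arctan2(d[:,1],d[:,0]))%60;k&=(r>.0355)&(r<.039);q=np.sort(an[k]);i=np.argmax(np.diff(q));print('gap',q[i-1:i+3],(q[i]+q[i+1])/2)
# neck cloud across z
k=(P[:,2]>.041)&(P[:,2]<.048);lx=d@X;ly=d@Y;k&=(lx>-.09)&(lx<-.08);print('neck y',np.percentile(ly[k],[1,50,99]),k.sum())
k=(P[:,2]>.074)&(P[:,2]<.084)&(abs(lx+.1)<.02)&(abs(ly)<.04);print('tab',np.percentile(lx[k],[2,50,98]),np.percentile(ly[k],[2,50,98]),k.sum())
E
```

```text
tabtop up -0.0988 0.0259
tabtop lo -0.0986 -0.0186
tabtop mid -0.0987 0.0038
neckedge -0.0696 0.0212
deckUL -0.0457 0.0634
deck L lo -0.0496 -0.0579
gap [14.76933215 15.12317924 32.81688976 33.16682553] 23.970034498049827
neck y [-0.019047    0.00135654  0.02082555] 471
tab [-0.10166884 -0.09919767 -0.09734989] [-0.01714006  0.00198392  0.02027956] 273
```

```bash
python3 - <<'E'
from h import *
from scipy.optimize import least_squares
for n in('scene0','side0'):
    c=load(n);R=cloud(c).reshape(-1,3)
    T=R[(np.hypot(R[:,0]-.663,R[:,1]-.065)<.06)&(R[:,2]>.098)]
    print(n,'top',T.min(0),T.max(0),len(T),cv2.minEnclosingCircle(T[T[:,2]>.103][:,:2].astype(np.float32)))
    T=R[(np.hypot(R[:,0]-.663,R[:,1]-.065)<.06)&(R[:,2]>.04)&(R[:,2]<.1)]
    s=least_squares(lambda p:np.hypot(*(T[:,:2]-p).T)-.027,[.663,.06],loss='soft_l1',f_scale=.002);print('wall',s.x,np.abs(s.fun).mean())
    x=s.x;d=R[:,:2]-x;r=np.hypot(*d.T);an=np.degrees(np.arctan2(d[:,1],d[:,0]))
    k=(R[:,2]>.03)&(R[:,2]<.04)&(r>.036)&(r<.048)
    h,e=np.histogram(an[k],bins=np.arange(-180,181,10));print(h)
    k=(R[:,2]>.03)&(r<.2)&(r>.055)
    for lo in range(-180,180,30):
        kk=k&(an>=lo)&(an<lo+30)
        if kk.sum()>5:print(lo,'rmin',np.percentile(r[kk],2).round(3),'zmax',np.percentile(R[kk,2],99).round(3),kk.sum())
E
```

```text
scene0 top [0.64462608 0.03135193 0.09808263] [0.69765959 0.08512311 0.10970567] 348 ((0.6711450219154358, 0.05653444305062294), 0.02769976295530796)
wall [0.67340645 0.0556849 ] 0.0011228216150666423
[ 2  1  4  7  7  1  0  1  0  0  0  0  0  0  0  0  2  1  2  0  1  2 11 10
  3  6  3  8 14  7  7  4  6 15 12  2]
-60 rmin 0.112 zmax 0.294 2686
-30 rmin 0.075 zmax 0.037 104
0 rmin 0.085 zmax 0.046 465
30 rmin 0.164 zmax 0.042 98
60 rmin 0.108 zmax 0.114 764
90 rmin 0.107 zmax 0.142 953
side0 top [0.64773995 0.03825003 0.09800605] [0.69938704 0.08800175 0.10790818] 228 ((0.673309326171875, 0.06309835612773895), 0.026147354394197464)
wall [0.67442419 0.05831238] 0.0011718174464234628
[0 1 1 2 5 0 0 0 0 0 0 0 0 0 0 3 4 0 0 0 0 0 0 1 4 5 3 0 0 0 0 1 2 9 5 1]
-60 rmin 0.111 zmax 0.293 2078
-30 rmin 0.079 zmax 0.035 57
0 rmin 0.093 zmax 0.045 362
30 rmin 0.169 zmax 0.043 78
60 rmin 0.117 zmax 0.117 420
90 rmin 0.113 zmax 0.145 135
120 rmin 0.167 zmax 0.071 81
```

```bash
python3 -m crank '[[0,0,-0.02,-0.12],[0,0,-0.02,-0.12],[0,0,0,-0.12],[0,0,0,-0.12],[0,0,0,-0.12]]' >/dev/null; python3 -m crank '[[0,0,0,-0.12],[0,0,0,-0.12],[0,0,0,-0.12],[0,0,0,-0.12],[0,0,0,-0.12]]'>/dev/null;  python3 -m crank '[[0,0,0,-0.12],[0,0,0,-0.12],[0,0,0,-0.12],[0,0,0,-0.12],[0,0,0,-0.12]]'; python3 -c "
from h import *;s=sense();print(s['joints'],s['tcp_pos'],s['ee_rot'][:2,:2].tolist())"
```

```text
time_s: 15.62
tcp_pos: [0.4899, 0.1371, 0.2216]
ee_rot: [[-0.991, -0.135, -0.002], [-0.135, 0.991, -0.001], [0.002, -0.001, -1.0]]
wrist_force: [-0.1, -0.1, -0.4]
gripper_width: 0.998
[ 3.39386188e+01  9.15290300e+00 -1.18495597e+01 -4.64744506e-03
 -6.91086101e+01 -2.62051874e+01] [0.48988488 0.1370855  0.22155735] [[-0.9909072903261562, -0.13453630515756151], [-0.13453475108820565, 0.9909083517016432]]
```

```bash
python3 -m crank '[[-0.0355,-0.0123,0,0],[-0.0355,-0.0123,0,0],[-0.0355,-0.0123,0,0],[-0.0355,-0.0123,0,0],[-0.0355,-0.0123,0,0]]'; python3 -m crank '[[0,0,0,0],[0,0,0,0],[0,0,0,0]]'; python3 - <<'E'
from h import *
c=snap('wrist','w12');print(c['tcp'],c['R'][:,0])
E
```

```text
time_s: 16.03
tcp_pos: [0.6754, 0.0985, 0.2212]
ee_rot: [[-0.992, -0.129, -0.002], [-0.129, 0.992, -0.001], [0.002, -0.0, -1.0]]
wrist_force: [0.4, 1.8, 0.2]
gripper_width: 1.001
time_s: 16.28
tcp_pos: [0.6736, 0.0989, 0.2208]
ee_rot: [[-0.992, -0.128, -0.003], [-0.128, 0.992, -0.001], [0.003, -0.001, -1.0]]
wrist_force: [0.2, 0.4, -0.1]
gripper_width: 1.001
[0.67361486 0.09888247 0.22084857] [-0.99173169 -0.12829753  0.00282664]
```

View pics/w12.png

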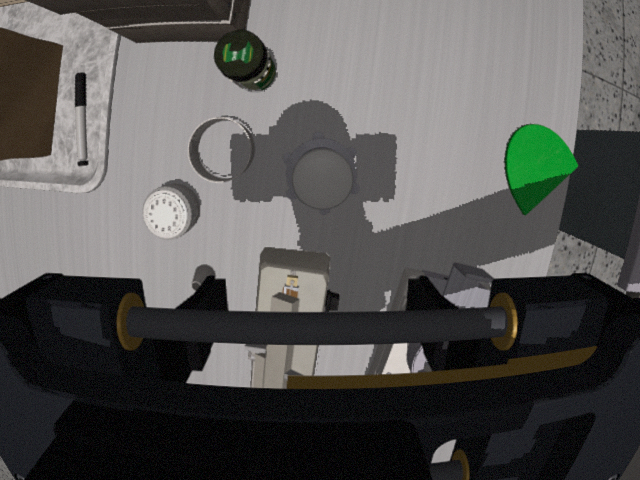

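The cup is at (322,178) with lobes visible around it; the shaker is at (240,55) and ring at (221,148).

```bash
python3 - <<'E'
from h import *
from scipy.optimize import least_squares
c=load('w12');im=cv2.imread('pics/w12.png')
z=cv2.convertScaleAbs(cv2.resize(im[125:225,270:370],(600,600),interpolation=cv2.INTER_CUBIC),alpha=2.2,beta=-60);cv2.imwrite('pics/z14.png',z)
P=wcloud(c).reshape(-1,3)
T=P[(np.hypot(P[:,0]-.674,P[:,1]-.057)<.05)&(P[:,2]>.1)&(P[:,2]<.112)];print(len(T),T.mean(0),cv2.minEnclosingCircle(T[:,:2].astype(np.float32)))
x=T[:,:2].mean(0)
F=P[(P[:,2]>.029)&(P[:,2]<.04)&(np.hypot(*(P[:,:2]-x).T)<.05)];print(len(F),F[:,2].mean())
d=F[:,:2]-x;r=np.hypot(*d.T);an=np.degrees(np.arctan2(d[:,1],d[:,0]))
k=r>.0395;print(np.histogram(an[k]%60,bins=np.arange(0,61,4))[0],np.histogram(an[k],bins=np.arange(-180,181,10))[0])
E
```

```text
2928 [0.67256896 0.05747886 0.10502416] ((0.6724751591682434, 0.057815901935100555), 0.026975052431225777)
1320 0.03552659993903812
[ 0  0  0  0  0  0  0  0  8 50 69 60 22  1  0] [ 0  0  0 12 20  0  0  0  0  6 17  0  0  0  0  6 24  2  0  0  0  9 28  4
  0  0  0 13 29  0  0  0  0 12 27  1]
```

View pics/z14.png

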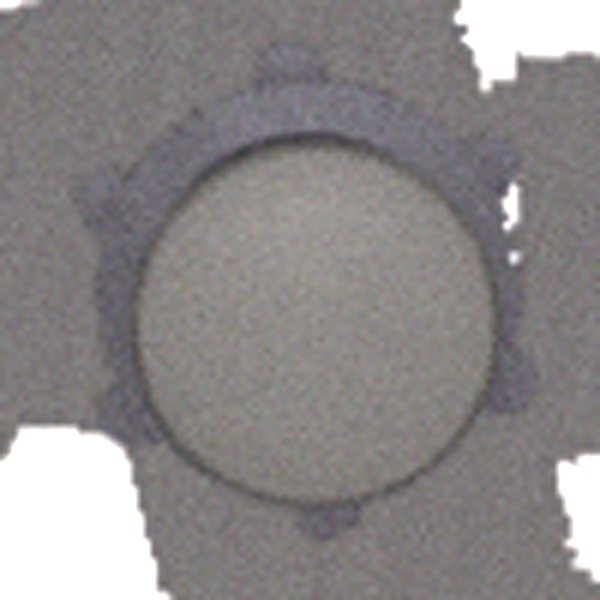

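```bash
python3 - <<'E'
from h import *
from scipy.optimize import least_squares
c=load('w12');P=wcloud(c).reshape(-1,3);x=np.array([.6725,.0577])
F=P[(P[:,2]>.029)&(P[:,2]<.041)&(np.hypot(*(P[:,:2]-x).T)<.05)]
d=F[:,:2]-x;r=np.hypot(*d.T);k=r>.0395
L=[];an=np.degrees(np.arctan2(d[:,1],d[:,0]))
for i in range(6):
    kk=k&((np.floor(((an-12.5)%360)/60))==i);L.append(F[kk,:2].mean(0))
L=np.array(L)
s=least_squares(lambda p:np.r_[(L-np.c_[p[0]+p[3]*np.cos(p[2]+np.arange(6)*np.pi/3),p[1]+p[3]*np.sin(p[2]+np.arange(6)*np.pi/3)]).ravel()],[*x,np.radians(42.5),.042])
print(s.x[:2],np.degrees(s.x[2]),s.x[3],(s.fun*1e3).round(2))
t=np.array([.6725,.0577,.0]);print('tool',(c['R'].T@(t-c['tcp'])).round(4),np.degrees(np.arctan2(c['R'][1,0],c['R'][0,0])))
E
```

```text
[0.6724451  0.05805031] 42.76393833738297 0.041214900749732525 [-0.19  0.09  0.38 -0.14 -0.11 -0.03  0.   -0.03 -0.23 -0.19  0.15  0.31]
tool [ 0.0058 -0.0406  0.2209] -172.62874611376384
```

```bash
python3 -m crank '[[0.003,-0.02,0,0],[0.003,-0.0204,0,0],[0,0,0.03,0],[0,0,0.03,0],[0,0,0.02,0]]'; python3 -m crank '[[0,0,0,0],[0,0,0,0],[0,0,0,0]]'; python3 - <<'E'
from h import *
c=snap('wrist','w13');snap('scene','s13');print(c['tcp'],c['R'][:,0]); t=np.array([.6724,.058,.0]);print('tool',(c['R'].T@(t-c['tcp'])).round(4))
im=cv2.imread('pics/w13.png');cv2.imwrite('pics/z15.png',np.hstack([im[120:420,170:470],cv2.resize(cv2.imread('pics/s13.png')[170:320,200:350],(300,300))]))
E
```

```text
time_s: 16.75
tcp_pos: [0.6711, 0.0584, 0.1415]
ee_rot: [[-0.992, -0.129, -0.001], [-0.129, 0.992, 0.001], [0.001, 0.001, -1.0]]
wrist_force: [-0.1, -0.3, -1.3]
gripper_width: 0.997
time_s: 17.0
tcp_pos: [0.6743, 0.0588, 0.1452]
ee_rot: [[-0.992, -0.13, 0.004], [-0.13, 0.992, 0.0], [-0.004, -0.0, -1.0]]
wrist_force: [0.4, -0.2, 1.1]
gripper_width: 1.001
[0.67426164 0.0587983  0.14520697] [-0.99151006 -0.12996439 -0.00413122]
tool [ 0.0025 -0.0005  0.1452]
```

View pics/z15.png

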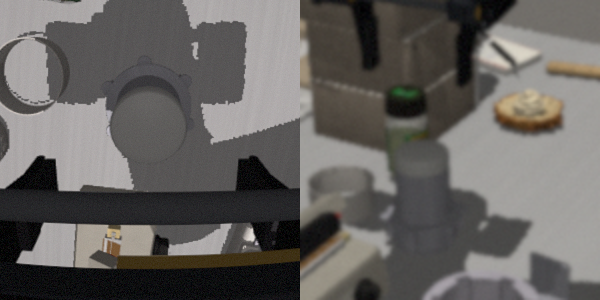

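```bash
python3 - <<'E'
from h import *
c=load('w13');P=wcloud(c).reshape(-1,3)
T=P[(np.hypot(P[:,0]-.674,P[:,1]-.057)<.05)&(P[:,2]>.102)&(P[:,2]<.112)];x=cv2.minEnclosingCircle(T[:,:2].astype(np.float32));print(x,(c['R'].T@(np.r_[x[0],.1]-c['tcp'])).round(4))
E
python3 -m crank '[[0.001,0,0.03,0],[0.001,0,0.03,0],[0,0,0.03,0],[0,0,0.025,0],[0,0,0.012,0]]'; python3 -m crank '[[0,0,0.005,0],[0,0,0,0],[0,0,0,0]]'
```

```text
((0.6725420951843262, 0.057977624237537384), 0.026488397270441055) [ 0.002  -0.0006  0.0452]
time_s: 17.52
tcp_pos: [0.67, 0.0579, 0.0132]
ee_rot: [[-0.992, -0.128, -0.003], [-0.128, 0.992, -0.0], [0.003, 0.0, -1.0]]
wrist_force: [-0.6, -0.1, 0.3]
gripper_width: 1.0
time_s: 17.77
tcp_pos: [0.673, 0.0583, 0.0124]
ee_rot: [[-0.992, -0.129, 0.003], [-0.129, 0.992, 0.0], [-0.003, 0.0, -1.0]]
wrist_force: [0.2, 0.1, 0.0]
gripper_width: 0.998
```

```bash
python3 -m crank '[[0,0,0,0],[0,0,0,0],[0,0,0,0],[0,0,0,0],[0,0,0,0]]' 0.04; python3 -m crank '[[0,0,0,0],[0,0,0,0],[0,0,0,0],[0,0,0,0]]'; python3 - <<'E'
from h import *
snap('scene','s14');snap('side','d14')
cv2.imwrite('pics/z16.png',np.hstack([cv2.resize(cv2.imread('pics/s14.png')[170:320,200:350],(400,400)),cv2.resize(cv2.imread('pics/d14.png')[200:320,220:340],(400,400))]))
E
```

```text
time_s: 18.18
tcp_pos: [0.6716, 0.0581, 0.0109]
ee_rot: [[-0.992, -0.129, 0.001], [-0.129, 0.992, 0.0], [-0.001, 0.0, -1.0]]
wrist_force: [-0.9, -0.3, -0.1]
gripper_width: 0.707
time_s: 18.52
tcp_pos: [0.6722, 0.0581, 0.0109]
ee_rot: [[-0.992, -0.129, 0.002], [-0.129, 0.992, 0.0], [-0.002, -0.0, -1.0]]
wrist_force: [0.9, 0.9, 1.5]
gripper_width: 0.62
```

View pics/z16.png

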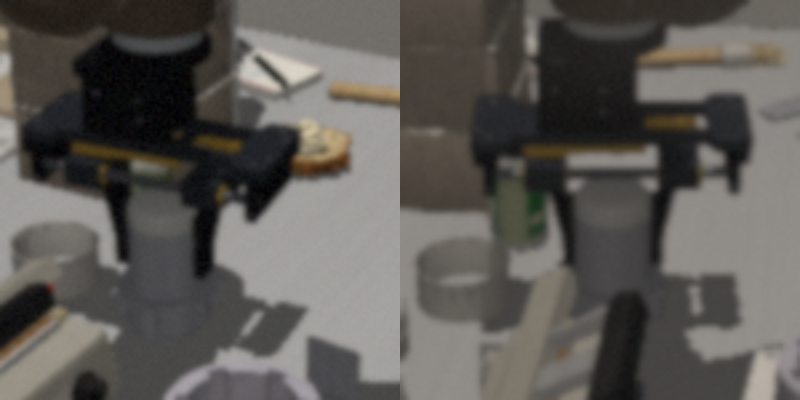

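```bash
python3 -m crank '[[0,0,-0.02,0],[0,0,-0.03,0],[0,0,-0.035,0],[0,0,-0.035,0],[0,0,-0.035,0]]' 0.02; python3 -m crank '[[0,0,-0.015,0],[0,0,0,0.082],[0,0,0,0.082],[0,0,0,0.082],[0,0,0,0.082]]'; python3 -m crank '[[0,0,0,0],[0,0,0,0]]';python3 - <<'E'
from h import *
s=sense();R=s['ee_rot'];print(np.degrees(np.arctan2(R[1,0],R[0,0])));print((R.T@(np.array([.5022,.2368,0])-s['tcp_pos'])).round(4))
E
```

```text
time_s: 19.03
tcp_pos: [0.6695, 0.0577, 0.1653]
ee_rot: [[-0.992, -0.128, -0.005], [-0.128, 0.992, -0.001], [0.005, 0.0, -1.0]]
wrist_force: [0.6, 0.6, -2.8]
gripper_width: 0.614
time_s: 19.45
tcp_pos: [0.6697, 0.0579, 0.1788]
ee_rot: [[-0.979, 0.202, -0.005], [0.202, 0.979, -0.0], [0.004, -0.001, -1.0]]
wrist_force: [0.1, -0.4, -2.3]
gripper_width: 0.613
time_s: 19.62
tcp_pos: [0.6703, 0.0579, 0.1792]
ee_rot: [[-0.981, 0.196, -0.003], [0.196, 0.981, -0.0], [0.003, -0.001, -1.0]]
wrist_force: [-0.9, -0.6, -2.0]
gripper_width: 0.616
168.70254835297035
[0.1993 0.1427 0.1796]
```

```bash
python3 -m crank '[[0.02,0.0143,0,0],[0.025,0.0179,0,0],[0.025,0.0179,0,0],[0.025,0.0179,0,0],[0.025,0.0179,0,0]]'>/dev/null; python3 -m crank '[[0.025,0.0179,0,0],[0.025,0.0179,0,0],[0.02,0.0143,0,0],[0.0093,0.0067,0,0],[0,0,0,0]]'; python3 -m crank '[[0,0,0,0],[0,0,0,0]]'; python3 - <<'E'
from h import *
c=snap('wrist','w15');snap('scene','s15');snap('side','d15');R=c['R'];print(np.degrees(np.arctan2(R[1,0],R[0,0])),c['tcp']);print((R.T@(np.array([.5022,.2368,0])-c['tcp'])).round(4))
cv2.imwrite('pics/z17.png',np.hstack([cv2.resize(cv2.imread('pics/s15.png')[200:420,200:420],(400,400)),cv2.resize(cv2.imread('pics/d15.png')[210:390,270:450],(400,400))]))
E
```

```text
time_s: 20.45
tcp_pos: [0.5025, 0.2386, 0.1804]
ee_rot: [[-0.981, 0.193, -0.001], [0.193, 0.981, 0.0], [0.001, -0.0, -1.0]]
wrist_force: [0.6, -0.2, -2.2]
gripper_width: 0.614
time_s: 20.62
tcp_pos: [0.5046, 0.2367, 0.1803]
ee_rot: [[-0.98, 0.198, -0.0], [0.198, 0.98, -0.0], [0.0, -0.0, -1.0]]
wrist_force: [-0.5, -0.3, -1.5]
gripper_width: 0.612
168.60026381231935 [0.50464288 0.2367216  0.1802721 ]
[ 0.0024 -0.0003  0.1803]
```

View pics/z17.png

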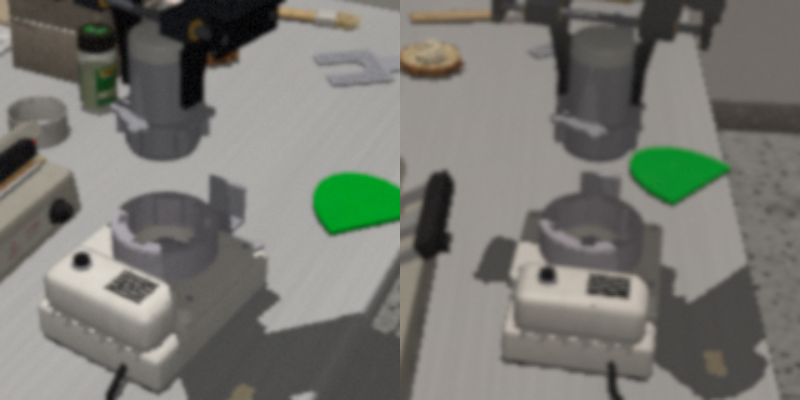

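View pics/w15.png

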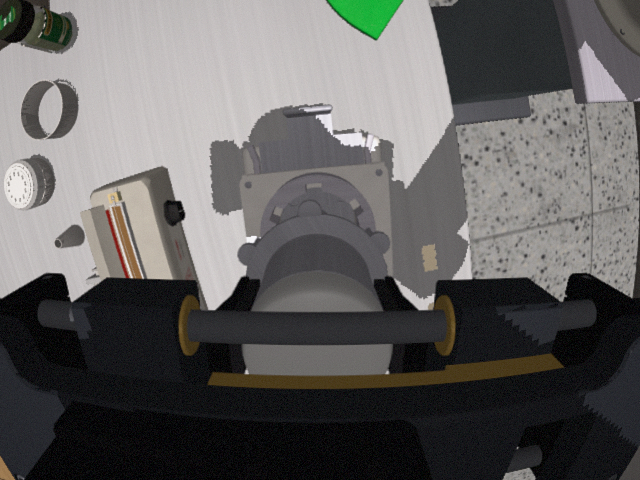

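```bash
python3 -m crank '[[0.0024,0,0.01,0],[0,0,0.02,0],[0,0,0.01,0],[0,0,0,0],[0,0,0,0]]'; python3 - <<'E'
from h import *
c=snap('wrist','w16');R=c['R'];print(np.degrees(np.arctan2(R[1,0],R[0,0])),c['tcp']);print((R.T@(np.array([.5022,.2368,0])-c['tcp'])).round(4))
im=cv2.imread('pics/w16.png')
cv2.imwrite('pics/z18.png',cv2.convertScaleAbs(cv2.resize(im[140:300,220:420],(800,640),interpolation=cv2.INTER_CUBIC)[:600],alpha=1.6))
P=wcloud(c).reshape(-1,3);h=c['tcp'][2]-.0109+.035;x=c['tcp'][:2]
d=P[:,:2]-x;r=np.hypot(*d.T);an=np.degrees(np.arctan2(d[:,1],d[:,0]))
k=(abs(P[:,2]-h)<.005)&(r>.0395)&(r<.047);print('lobes',k.sum(),np.histogram(an[k]%60,bins=np.arange(0,61,3))[0],np.histogram(an[k],bins=np.arange(-180,181,20))[0], an[k].mean()%60,r[k].max())
for lo in range(-180,180,60):
    kk=k&((an-24)%360>(lo+150)%360)&(((an-24)%360)<(lo+150)%360+60)
    if kk.sum()>20: print(kk.sum(),np.mean(an[kk]),r[kk].max())
E
```

```text
time_s: 21.18
tcp_pos: [0.5017, 0.2372, 0.1396]
ee_rot: [[-0.98, 0.198, -0.001], [0.198, 0.98, -0.002], [0.001, -0.002, -1.0]]
wrist_force: [1.0, -0.1, -2.0]
gripper_width: 0.619
168.58980657601313 [0.5017316  0.23715345 0.13959847]
[-0.0007  0.      0.1396]
lobes 499 [  0   0   0   0   4  69 101 116 113  81  15   0   0   0   0   0   0   0
   0   0] [ 39 160   0  63 123   0  36  78   0   0   0   0   0   0   0   0   0   0] 12.696381303667195 0.04487935193709656
199 -155.88975643736677 0.04487935193709656
186 -97.89244123930791 0.04394001237487322
114 -37.84605375370884 0.043123215409625916
```

View pics/z18.png

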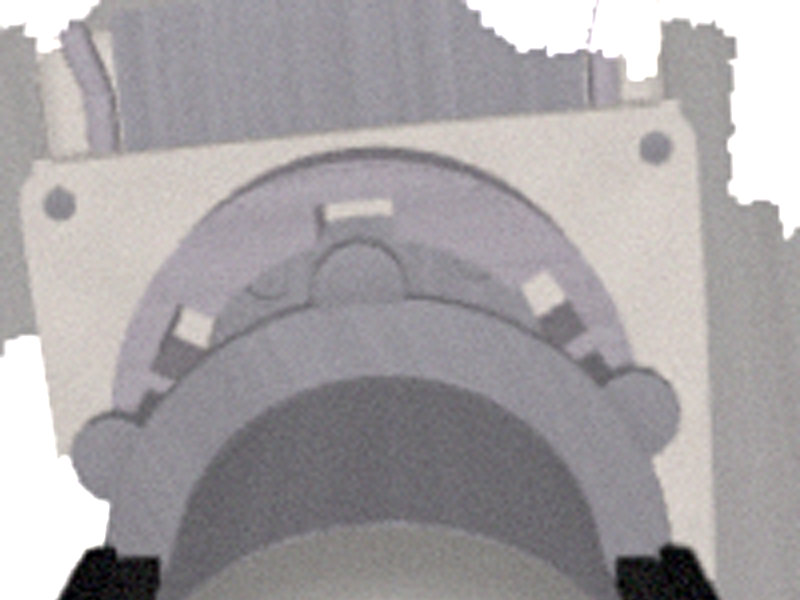

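Lobes measure about 22.8° against grooves at 24.0° (both mod 60°), within the ±2.6° play. Descending.

```bash
python3 -m crank '[[0,0,0.012,0],[0,0,0.012,0],[0,0,0.01,0],[0,0,0.007,0],[0,0,0,0]]'; python3 -m crank '[[0,0,0,0],[0,0,0,0]]'
```

```text
time_s: 21.65
tcp_pos: [0.5016, 0.2375, 0.0984]
ee_rot: [[-0.98, 0.198, -0.001], [0.198, 0.98, -0.001], [0.001, -0.001, -1.0]]
wrist_force: [0.3, 0.2, -2.2]
gripper_width: 0.618
time_s: 21.82
tcp_pos: [0.5024, 0.2381, 0.1001]
ee_rot: [[-0.98, 0.197, 0.001], [0.197, 0.98, 0.001], [-0.001, 0.001, -1.0]]
wrist_force: [-0.3, 0.2, -1.2]
gripper_width: 0.616
```

```bash
python3 -m crank '[[0,-0.001,0.003,0],[0,0,0.003,0],[0,0,0.003,0],[0,0,0,0],[0,0,0,0]]'; python3 -m crank '[[0,0,0.003,0],[0,0,0.003,0],[0,0,0,0],[0,0,0,0]]'
```

```text
time_s: 22.23
tcp_pos: [0.5018, 0.2369, 0.0903]
ee_rot: [[-0.98, 0.198, 0.0], [0.198, 0.98, 0.0], [-0.0, 0.0, -1.0]]
wrist_force: [0.7, -0.8, -2.4]
gripper_width: 0.617
time_s: 22.57
tcp_pos: [0.5019, 0.2368, 0.0842]
ee_rot: [[-0.98, 0.197, 0.0], [0.197, 0.98, -0.0], [-0.0, -0.0, -1.0]]
wrist_force: [1.6, -0.0, -3.5]
gripper_width: 0.613
```

Underside is about 73 mm, below the 82 mm rim-rest height, so it is meshed. Pressing down.

```bash
python3 -m crank '[[0,0,0.003,0],[0,0,0.002,0],[0,0,0,0],[0,0,0,0]]';python3 -m crank '[[0,0,0.002,0],[0,0,0.002,0],[0,0,0,0],[0,0,0,0]]'; python3 -m crank '[[0,0,0.002,0],[0,0,0,0],[0,0,0,0]]'
```

```text
time_s: 22.9
tcp_pos: [0.502, 0.2368, 0.0793]
ee_rot: [[-0.98, 0.197, 0.0], [0.197, 0.98, 0.0], [-0.0, 0.0, -1.0]]
wrist_force: [2.8, -0.0, -2.8]
gripper_width: 0.614
time_s: 23.23
tcp_pos: [0.502, 0.2369, 0.0761]
ee_rot: [[-0.98, 0.197, 0.001], [0.197, 0.98, 0.0], [-0.001, 0.001, -1.0]]
wrist_force: [0.2, -1.0, 4.1]
gripper_width: 0.615
time_s: 23.48
tcp_pos: [0.502, 0.2369, 0.0742]
ee_rot: [[-0.98, 0.197, 0.001], [0.197, 0.98, 0.0], [-0.001, 0.0, -1.0]]
wrist_force: [1.0, -0.9, 5.2]
gripper_width: 0.615
```

```bash
python3 -m crank '[[0,0,0.0015,0],[0,0,0,0],[0,0,0,0]]'|grep -E "tcp|force"; python3 -m crank '[[0,0,0.0015,0],[0,0,0,0],[0,0,0,0]]'|grep -E "tcp|force";  python3 -m crank '[[0,0,0.0015,0],[0,0,0,0],[0,0,0,0]]'|grep -E "tcp|force"
```

```text
tcp_pos: [0.5021, 0.2369, 0.073]
wrist_force: [-0.5, -0.9, 7.5]
tcp_pos: [0.5021, 0.237, 0.0728]
wrist_force: [-1.9, -1.3, 13.3]
tcp_pos: [0.5023, 0.2369, 0.0726]
wrist_force: [-4.8, -2.9, 20.1]
```

It stops hard at 0.0728 (underside about 62 mm) with about 20 N. Final visual check.

```bash
python3 -m crank '[[0,0,0,0],[0,0,0,0],[0,0,0,0]]'; python3 - <<'E'
from h import *
snap('wrist','w20');snap('scene','s20');snap('side','d20')
cv2.imwrite('pics/z20.png',np.hstack([cv2.resize(cv2.imread('pics/s20.png')[200:420,200:420],(400,400)),cv2.resize(cv2.imread('pics/d20.png')[240:390,280:430],(400,400))]))
c=load('w20');P=wcloud(c).reshape(-1,3);M=np.array([.5022,.2368]);a=np.radians(84.1);X=np.array([np.cos(a),np.sin(a)]);Y=np.array([-X[1],X[0]]);d=P[:,:2]-M;lx=d@X;ly=d@Y
k=(P[:,2]>.074)&(P[:,2]<.084)&(abs(lx+.1)<.02)&(abs(ly)<.04);print('tab',k.sum(),np.median(lx[k]) if k.any() else 0,np.percentile(ly[k],[2,98]) if k.any() else 0)
r=np.hypot(lx,ly);k=(P[:,2]>.092)&(P[:,2]<.104)&(r<.044)&(r>.03);print('flange z',np.median(P[k,2]),k.sum())
E
```

```text
time_s: 24.48
tcp_pos: [0.5023, 0.237, 0.0726]
ee_rot: [[-0.98, 0.197, 0.002], [0.197, 0.98, 0.0], [-0.002, 0.001, -1.0]]
wrist_force: [-4.9, -2.4, 18.6]
gripper_width: 0.613
tab 812 -0.09873474524843422 [-0.01781624  0.0194749 ]
flange z 0.0970769959967137 5348
```

View pics/z20.png

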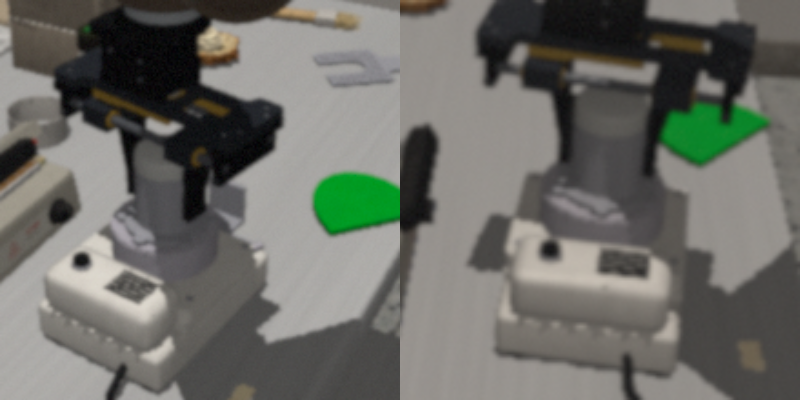

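View pics/w20.png

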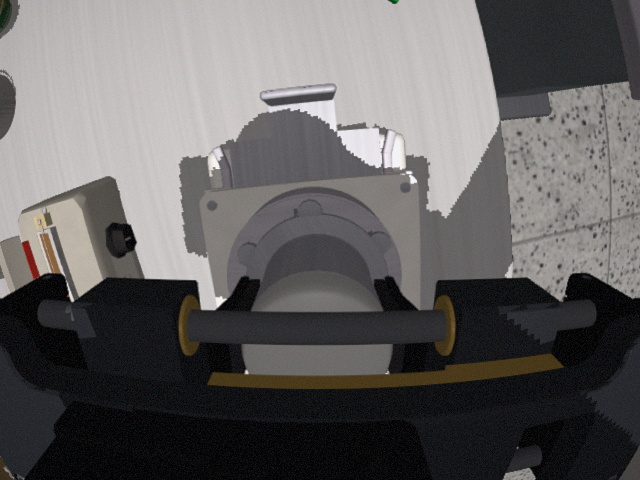

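The flange top is at z 0.097, which puts the underside at 62 mm. The lobes sit on the rim over the grooves, the screen tab is at mill x −0.0987, and the grip is holding. Handing in.

```bash
python3 -c "
from station import finish_job;print(finish_job())"
```

```text
the job is handed in; nothing more can be done
None
```

I slid the coarse screen home and let it go. The cup is meshed in the collar and pressed right down, and I handed the job in at about 24.6 s with the fingers still gripping and pushing. The hand-in gave no verdict.

**Last checks:**
- **Screen:** its tab is at mill x −98.7 mm, so the screen is about 1.3 mm past home, and about 1 mm off centre across the slot. It stopped against the back stop, and I backed off about 2 mm before letting go.
- **Cup:** the flange top is at 97 mm, so the underside is at 62 mm. The TCP is within about 0.3 mm of the collar axis and the tool is upright to 0.002 rad.
- **Coupling:** I did not read it directly. The cup stopped hard at its lowest point with about 19 N of push, which matches the coupling being fully pressed.
- **Grip:** the opening is 53 mm on the 54 mm cup wall.
- **Other objects:** I did not measure them again. None was touched, and those in view looked unmoved.

**What failed or disagreed:**
- **First grasp of the tab missed.** The real fingertips are about 39 mm short of the reported TCP in the scene camera's pictures. I corrected every later height for this and the next grasp held.
- **Cup angle before insertion:** a partial view put the lobes about 1° off the grooves, while the earlier full view had them lined up. Both are within the play, and it meshed on the first try.

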